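Stand the four reagents in their colour-matched holders

ROBOT

A 6-joint arm with a two-finger parallel gripper is mounted at the origin on a cart in front of the work surface, level with it; the furniture and walls round the work are solid. World frame = base frame: x ahead of the robot, y to its left, z up, the work surface at z = 0. Lengths are in mm, angles in rad, forces in N, time in s.
With the tool pointing down it reaches from about 350 to 950 mm from the base axis. Payload 17.4 kg.
Tool frame: the origin (TCP) lies on the centre line of the jaws, within the pads' length; the fingertips stand 8 mm ahead of it and the grasp point (between the pads) lies 11 mm behind it (robot.nose_length is the distance from the TCP to the fingertips, in mm); z points along the fingers, y is the direction in which the jaws open and shut (so a half turn about z gives the same grasp; the last joint's range is limited). The gripper opens to 93 mm and grips with 3 to 60 N. Pads are 15 mm wide; open, the fingers measure 128 mm over their backs; the gripper's body (75 mm by 188 mm) begins 65 mm behind the grasp point.
Start: joints at [1.139, 0.116, 1.442, -0, 1.584, -0.038], TCP at [259.006, 623.336, 226.646] pointing down, gripper open.
Joint ranges: [-2.83, 2.83], [-0.83, 2.19], [0.07, 2.5], [-1.14, 4.28], [0.01, 3], [-2.97, 2.97]. Speed limits (rad/s): [1.89, 1.89, 2.22, 3.14, 3.14, 3.14].

INTERFACE

Orientations are given as a 3x3 rotation matrix whose columns are the frame's x, y, z axes.
In Python, from workcell import robot, optics, job gives the robot as it stands.
- The arm moves only by the tool send_rows, never from a script. Its argument "motion" is a list of rows, each an object of numbers: "tx", "ty", "tz": the shift along the tool's x, y, z in units of 60 mm (1.0 is 60 mm); "yaw": the turn about the tool's z in units of 8 degrees (1.0 is 8 degrees); "grip": the closure, from 0 (fully open) to 1 (shut). In form: [{"tx": .., "ty": .., "tz": .., "yaw": .., "grip": ..}, ...]. A call has 1 to 8 rows; each row shifts and turns the pose as measured when the row begins, along the tool's axes as they then stand; what a row does not reach is not made up. A row lasts 1/8 s, in which the tool goes at most 62.5 mm and 10.7 degrees, less where a joint would pass 70% of its speed; a pose out of reach is approached as far as the arm can. A call is refused whole if a number of a shift passes 1 or a number of a turn 1, either way. A call with a gripper value outside its range is refused whole. The fingers move at their own pace and stop on an object; "force" is the grip in N (left out, the last holds). Time passes only in rows, so rows that do not move let the fingers close. It gives the time, the measured TCP pose, the force and the opening at its end, in the units of the state.
- robot.get_obs(): the state, without advancing time (a new reading comes with each control period).
- optics.snapshot(name): name is "scene" or "top" or "wrist"; returns the picture (400x640x3 uint8, blue, green, red); there is no depth.
- optics.camera_model(name): a dict with "intrinsics" (3x3 intrinsics, pixels), "world_from_camera" (4x4, takes a point from camera to world coordinates). Camera axes: x right, y down, z forward; pixel columns grow to the right and rows downward; lengths in mm; the calibration is good to about 2 mm. A picture is of the moment at which its call begins: read the wrist's pose just before it. camera_model takes no time and is no camera call; for the wrist camera it gives the pose at the moment of the call.
- job.sign_off(): hands the job in, once; it reports no verdict.
The state is a dict: "t": time; "q": joint angles; "joint_velocities": joint speeds; "tau": joint torques, N m; "eef_pos": TCP position; "eef_rot": TCP orientation; "force": force on the tool from outside, world axes, zero at the start; "ft_torque": the same for the moment, N m; "finger_gap": finger opening in mm.
Only numpy, scipy, OpenCV 4.12 (cv2) and the standard library are available. Lean on these libraries where they do the work, as an engineer would, in place of code of your own. Each camera call takes 0.05 s, during which the arm holds its last target.

TASK

Set the bench out for the next analysis: stand each of the three reagent bottles and the flask upright in the round holder whose colour is that of its cap or stopper (blue, white, black, green; ignore the labels), resting flat on the holder's floor. Tip nothing over, and leave the waste beaker with the tube in it where it stands.

Things in the scene. Friction and masses are not known exactly. Their poses are not given: they have to be found in the camera images.
- bottle_blue: Clear reagent bottle with a BLUE screw cap (its paper label has a green band, which does not matter). Round body 64 mm across, straight from the base to 79 mm up, then a shoulder, screw cap 44 mm across from 110 mm up, 131 mm tall, 0.24 kg. Loose, upright at the start; origin at the centre of its underside, z up along its axis. Belongs in the blue-marked holder.
- bottle_white: Whitish plastic reagent bottle with a WHITE screw cap (its label has a blue band, which does not matter). Round body 60 mm across, straight from the base to 62 mm up, then a shoulder, screw cap 42 mm across from 85 mm up, 106 mm tall, 0.16 kg. Loose, upright at the start; origin at the centre of its underside, z up along its axis. Belongs in the white-marked holder.
- bottle_black: Smaller reagent bottle with a BLACK screw cap (its label has a red band, which does not matter). Round body 57 mm across, straight from the base to 67 mm up, then a shoulder, screw cap 40 mm across from 93 mm up, 114 mm tall, 0.19 kg. Loose, upright at the start; origin at the centre of its underside, z up along its axis. Belongs in the black-marked holder.
- flask_green: Round-bellied clear glass flask with a GREEN stopper. Belly 66 mm across narrowing to 76 mm high, then a slim neck 16 mm across up to 150 mm, stopper 20 mm across on top, 174 mm tall, 0.075 kg; lift it by the neck. Loose, upright at the start; origin at the centre of its underside, z up along its axis. Belongs in the green-marked holder.
- holder_blue: Low round aluminium holder, fixed, its bare metal rim 8 mm broad, with a BLUE inner edge and BLUE floor liner. 100 mm across outside, 84 mm inside, rim 13 mm high, flat floor 5 mm above the worktop. Origin at the centre of its underside, z up.
- holder_white: Low round aluminium holder, fixed, its bare metal rim 8 mm broad, with a WHITE inner edge and WHITE floor liner. 100 mm across outside, 84 mm inside, rim 13 mm high, flat floor 5 mm above the worktop. Origin at the centre of its underside, z up.
- holder_black: Low round aluminium holder, fixed, its bare metal rim 8 mm broad, with a BLACK inner edge and BLACK floor liner. 100 mm across outside, 84 mm inside, rim 13 mm high, flat floor 5 mm above the worktop. Origin at the centre of its underside, z up.
- holder_green: Low round aluminium holder, fixed, its bare metal rim 8 mm broad, with a GREEN inner edge and GREEN floor liner. 100 mm across outside, 84 mm inside, rim 13 mm high, flat floor 5 mm above the worktop. Origin at the centre of its underside, z up.
- beaker_b: Glass waste beaker, loose, 107 x 113 mm, 119 mm tall, with the instrument's thin waste tube hanging into it (the tube is only seen, it offers no resistance). It stands among the other things and must stay where it is. Origin at the centre of its underside.
Not all that is in view belongs to the job. Leave any turquoise or yellow look-alike of the bottle_white alone. Leave any orange look-alike of the bottle_blue alone.

How it is judged:
By the outcome, as a careful person would: the job done as asked, in the order asked, and still so for the second after the job is handed in, with the robot touching nothing.
It also fails if it takes over 128 s, if anything falls off the work surface, if the arm or the gripper's body presses on something with over 40 N, if the wrist force passes 120 N, or if a joint passes its speed limit or range.

## Working session

There is one attempt and no reset: what is moved stays moved. The work goes in short steps, Python scripts to look and compute and a tool call to move; the robot and the scene stay as the last step left them, time stands still between calls to the robot, and variables do not carry over. Pictures are saved under pics/ and viewed, and the job is handed in when it is done.

Besides the shell and the picture viewer there is one more tool, called after "Emit:" by a JSON object that holds its "method" and its "body". send_rows: Moves the arm, as the interface text tells. Its arguments: {"type":"object","properties":{"motion":{"type":"array","items":{"type":"object","properties":{"tx":{"type":"number"},"ty":{"type":"number"},"tz":{"type":"number"},"yaw":{"type":"number"},"grip":{"type":"number"}}}},"force":{"type":"number"}},"required":["motion"]}

```bash
ls; mkdir -p pics; python3 - <<'E'
from workcell import robot, optics, job
import cv2
for n in ("scene","top","wrist"):
    im=optics.snapshot(n); cv2.imwrite(f"pics/{n}0.png",im)
    m=optics.camera_model(n); print(n,m)
o=robot.get_obs(); print(o)
E
```

```text
pics
scene {'intrinsics': array([[400.67128009,   0.        , 321.88725803],
       [  0.        , 400.67128009, 198.65848979],
       [  0.        ,   0.        ,   1.        ]]), 'world_from_camera': array([[ 8.30391717e-01, -3.89280592e-01,  3.98635443e-01,
        -9.37195309e+01],
       [-5.57175314e-01, -5.83104891e-01,  5.91222763e-01,
        -7.29307728e+02],
       [ 2.29472975e-03, -7.13056313e-01, -7.01103008e-01,
         1.10265587e+03],
       [ 0.00000000e+00,  0.00000000e+00,  0.00000000e+00,
         1.00000000e+00]])}
top {'intrinsics': array([[473.01978115,   0.        , 321.29929141],
       [  0.        , 473.01978115, 194.89058264],
       [  0.        ,   0.        ,   1.        ]]), 'world_from_camera': array([[-2.45554934e-02, -9.84146091e-01,  1.75651642e-01,
         2.30123886e+02],
       [-9.99634184e-01,  2.61644716e-02,  6.84964748e-03,
         1.63771902e+02],
       [-1.13368862e-02, -1.75419190e-01, -9.84428557e-01,
         1.67299963e+03],
       [ 0.00000000e+00,  0.00000000e+00,  0.00000000e+00,
         1.00000000e+00]])}
wrist {'intrinsics'
[... 599 characters left out ...]
0023202e-06,
        1.58398817e+00, -3.78353278e-02]), 'joint_velocities': array([ 0.00030269, -0.00232863, -0.00276923, -0.00014769,  0.00167317,
       -0.00088644]), 'tau': array([ 1.95240238e-03, -7.21762133e+01, -6.22952485e+01,  7.79228518e-02,
        2.25209061e-02, -1.53439291e-04]), 'eef_pos': array([258.96786336, 623.20193749, 226.10369543]), 'eef_rot': array([[-9.23460878e-01,  3.83692438e-01, -3.47125906e-04],
       [ 3.83692594e-01,  9.23460564e-01, -7.62018321e-04],
       [ 2.81764170e-05, -8.36883747e-04, -9.99999649e-01]]), 'force': array([-0.77033135,  0.58098427, -0.1741734 ]), 'ft_torque': array([ 0.0792319 ,  0.01390536, -0.00988893]), 'finger_gap': 93.26708913811703}
```

View pics/scene0.png

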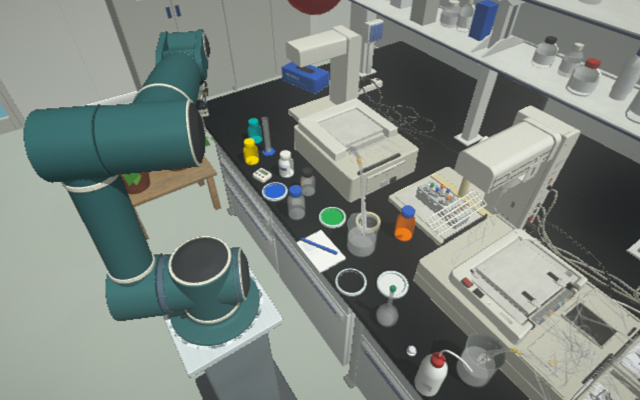

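View pics/top0.png

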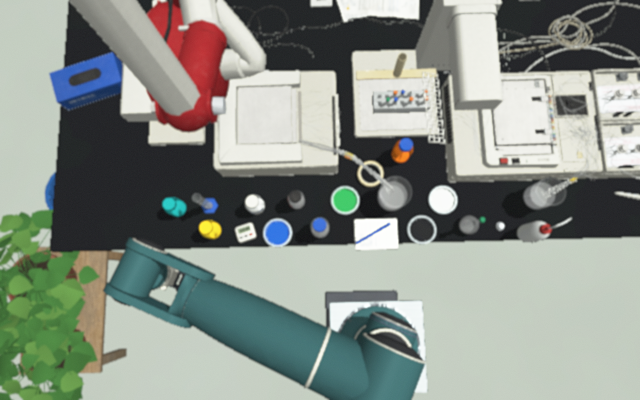

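View pics/wrist0.png

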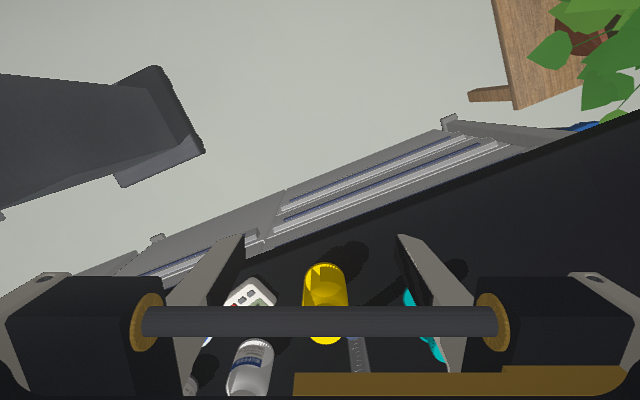

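The top view shows the candidates, roughly: blue cap (320,227), white cap (254,203), black (296,200), flask (470,225), and look-alikes teal (174,206), yellow (209,230), orange (401,150). Next I'll enlarge it.

```bash
python3 - <<'E'
import cv2,numpy as np
t=cv2.imread("pics/top0.png"); s=cv2.imread("pics/scene0.png")
c=t[180:250,230:380]; cv2.imwrite("pics/topA.png",cv2.resize(c,None,fx=5.3,fy=5.3,interpolation=cv2.INTER_CUBIC))
c=t[170:250,360:500]; cv2.imwrite("pics/topB.png",cv2.resize(c,None,fx=5.5,fy=5.5,interpolation=cv2.INTER_CUBIC))
c=s[140:260,240:390]; cv2.imwrite("pics/scA.png",cv2.resize(c,None,fx=5,fy=5,interpolation=cv2.INTER_CUBIC))
c=s[200:340,320:440]; cv2.imwrite("pics/scB.png",cv2.resize(c,None,fx=4.2,fy=4.2,interpolation=cv2.INTER_CUBIC))
E
```

```text
(no output)
```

View pics/topA.png

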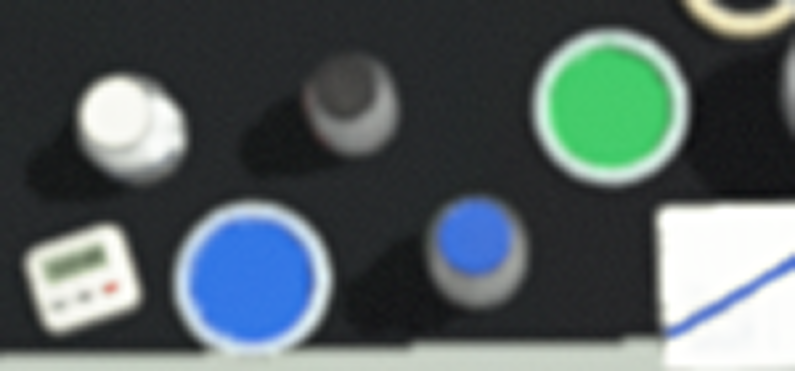

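View pics/topB.png

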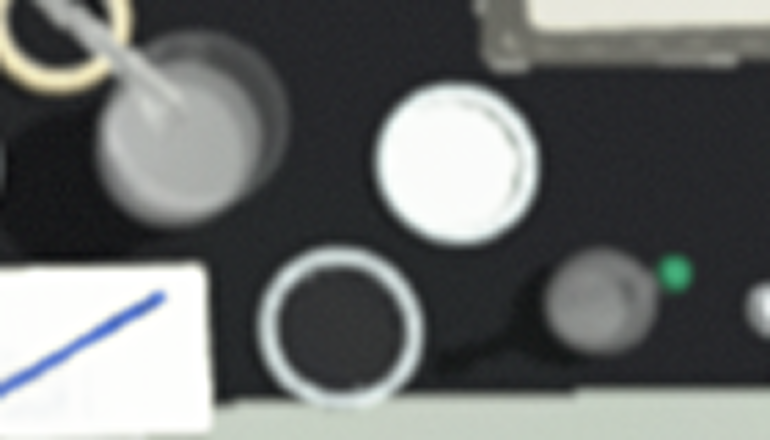

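View pics/scA.png

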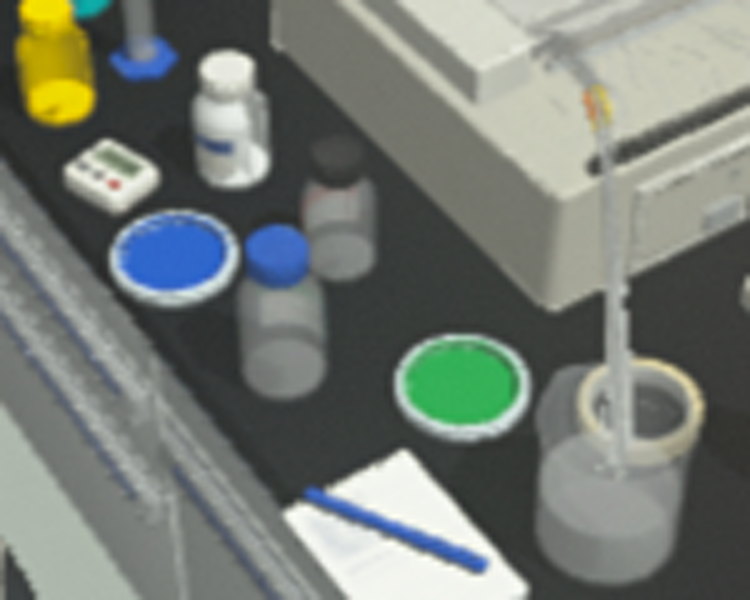

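View pics/scB.png

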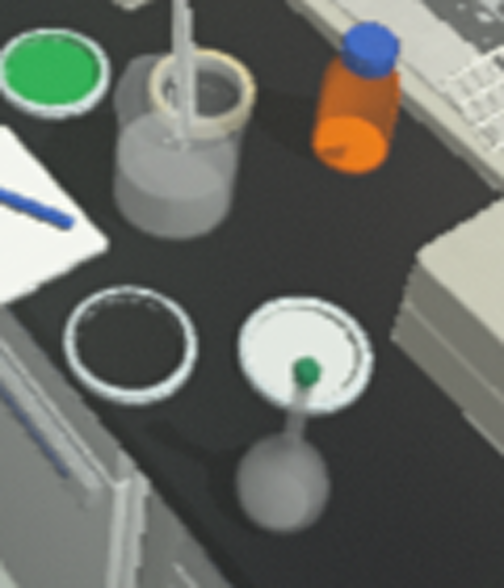

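Bottles and holders are clear in the crops. The orange bottle with the blue cap is the look-alike, so I'll leave it. Now I'll triangulate.

```bash
cat > h.py <<'E'
from workcell import robot, optics, job
import cv2, numpy as np
def ray(m,u,v):
    K=m["intrinsics"];T=m["world_from_camera"]
    d=T[:3,:3]@np.linalg.inv(K)@np.array([u,v,1.]); return T[:3,3],d
def atz(m,u,v,z):
    o,d=ray(m,u,v); return (o+d*(z-o[2])/d[2])[:2].round(1)
def proj(m,p):
    T=m["world_from_camera"];c=T[:3,:3].T@(np.array(p,float)-T[:3,3]);q=m["intrinsics"]@c;return (q[:2]/q[2]).round(1)
def st():
    o=robot.get_obs(); R=o["eef_rot"]
    print("t",round(o["t"],2),"p",o["eef_pos"].round(1),"yaw(x-axis)deg",round(np.degrees(np.arctan2(R[1,0],R[0,0])),2),"z",R[:,2].round(3),"gap",round(o["finger_gap"],1),"F",o["force"].round(1),"q",o["q"].round(2)); return o
def to(x,y,z=None):
    o=st();d=np.array([x,y,o["eef_pos"][2] if z is None else z])-o["eef_pos"]
    print("units",(o["eef_rot"].T@d/60).round(3))
E
python3 - <<'E'
from h import *
t=optics.camera_model("top");s=optics.camera_model("scene")
a=lambda c:(230+(c[0]+.5)/5.3-.5,180+(c[1]+.5)/5.3-.5)
b=lambda c:(360+(c[0]+.5)/5.5-.5,170+(c[1]+.5)/5.5-.5)
sa=lambda c:(240+(c[0]+.5)/5-.5,140+(c[1]+.5)/5-.5)
sb=lambda c:(320+(c[0]+.5)/4.2-.5,200+(c[1]+.5)/4.2-.5)
for n,p,q,z in [("Hgreen",a((612,107)),sa((463,386)),13),("Hblue",a((252,279)),sa((175,257)),13),("white",a((115,112)),sa((228,65)),104),("black",a((345,87)),sa((338,155)),108),("blue",a((474,236)),sa((278,252)),124),
 ("Hwhite",b((458,163)),sb((306,355)),13),("Hblack",b((341,327)),sb((131,345)),13),("stopper",b((675,272)),sb((307,370)),164),("belly",b((600,302)),sb((283,483)),33),
 ("beakerbase",b((178,145)),sb((176,205)),5),("orange",(401,145),(406,209),110)]:
    print(n,np.round(p,1),atz(t,*p,z),atz(s,*q,z))
st()
E
```

```text
Hgreen [345.1 199.8] [506.4  91.3] [504.2  88.7]
Hblue [277.1 232.2] [397. 334.] [394.4 329.3]
white [251.3 200.7] [496.4 410.9] [498.6 414.3]
black [294.7 196. ] [507.9 264.2] [510.3 267.2]
blue [319.  224.1] [409.  184.4] [408.2 185.3]
Hwhite [442.9 199.2] [ 499.2 -255.6] [ 496.4 -258.3]
Hblack [421.6 229. ] [ 395.2 -173.7] [ 391.3 -177.2]
stopper [482.3 219. ] [ 407.2 -338.7] [ 407.6 -332.6]
belly [468.7 224.5] [ 404.8 -333.6] [ 402.6 -337.9]
beakerbase [392. 196.] [517.2 -77. ] [507.5 -84.6]
orange [401 145] [ 674.7 -101.6] [683.4 -95.3]
t 0.15 p [259.  623.2 226.1] yaw(x-axis)deg 157.44 z [-0.    -0.001 -1.   ] gap 93.3 F [-0.8  0.6 -0.2] q [ 1.14  0.12  1.44 -0.    1.58 -0.04]
```

Emit:
{"method": "send_rows", "body": {"motion": [{"yaw": -0.95, "grip": 0}, {"yaw": -0.95, "grip": 0}, {"yaw": -0.92, "grip": 0}, {"grip": 0}], "force": 25}}

```text
invalid input at $.motion[0]: expected keys tx, ty, tz, yaw, grip
```

```bash
python3 - <<'E'
from h import *
t=optics.camera_model("top")
for z in (0,100,200): print(atz(t,455,180,z),atz(t,230,172,z))
print(atz(t,185,110,600),atz(t,255,60,600))
to(497.5,412.5,180)
E
```

```text
[ 570.3 -307.3] [621.9 504.9]
[ 550.  -279.1] [598.5 484.5]
[ 529.6 -251. ] [575.  464.1]
[636.1 491.7] [759.  324.2]
t 0.15 p [259.  623.2 226.1] yaw(x-axis)deg 157.44 z [-0.    -0.001 -1.   ] gap 93.3 F [-0.8  0.6 -0.2] q [ 1.14  0.12  1.44 -0.    1.58 -0.04]
units [-5.019 -1.717  0.77 ]
```

Emit:
{"method": "send_rows", "body": {"motion": [{"tx": 0, "ty": 0, "tz": 0, "yaw": -0.95, "grip": 0}, {"tx": 0, "ty": 0, "tz": 0, "yaw": -0.95, "grip": 0}, {"tx": 0, "ty": 0, "tz": 0, "yaw": -0.92, "grip": 0}, {"tx": 0, "ty": 0, "tz": 0, "yaw": 0, "grip": 0}], "force": 25}}

```text
t: 0.65
eef_pos: [258.8, 622.9, 224.8]
eef_rot: [[-1.0, -0.01, -0.001], [-0.01, 1.0, -0.003], [0.001, -0.003, -1.0]]
force: [0.4, 0.1, 0.6]
finger_gap: 92.7
```

```bash
python3 - <<'E'
from h import *
t=optics.camera_model("top");s=optics.camera_model("scene")
for pt,ps in [((190,90),(315,2)),((215,60),(315,2)),((200,115),(315,8))]:
    o1,d1=ray(t,*pt);o2,d2=ray(s,*ps)
    k=np.linalg.lstsq(np.c_[d1,-d2],o2-o1,rcond=None)[0]
    print((o1+d1*k[0]).round(),(o2+d2*k[1]).round())
to(497.5,412.5,180)
E
```

```text
[675. 473. 626.] [683. 469. 628.]
[730. 406. 665.] [664. 439. 640.]
[616. 451. 617.] [657. 428. 626.]
t 0.65 p [258.8 622.9 224.8] yaw(x-axis)deg -179.4 z [-0.001 -0.003 -1.   ] gap 92.7 F [0.4 0.1 0.6] q [ 1.14  0.12  1.44 -0.    1.58 -0.44]
units [-3.942 -3.546  0.751]
```

Emit:
{"method": "send_rows", "body": {"motion": [{"tx": -0.56, "ty": -0.51, "tz": 0, "yaw": 0, "grip": 0.2}, {"tx": -0.56, "ty": -0.51, "tz": 0, "yaw": 0, "grip": 0.2}, {"tx": -0.56, "ty": -0.51, "tz": 0, "yaw": 0, "grip": 0.2}, {"tx": -0.56, "ty": -0.51, "tz": 0, "yaw": 0, "grip": 0.2}, {"tx": -0.56, "ty": -0.51, "tz": 0.1, "yaw": 0, "grip": 0.2}, {"tx": -0.56, "ty": -0.51, "tz": 0.1, "yaw": 0, "grip": 0.2}, {"tx": -0.3, "ty": -0.3, "tz": 0, "yaw": 0, "grip": 0.2}, {"tx": 0, "ty": 0, "tz": 0, "yaw": 0, "grip": 0.2}]}}

```text
t: 1.65
eef_pos: [484.4, 415.0, 211.3]
eef_rot: [[-1.0, 0.017, -0.002], [0.017, 1.0, -0.004], [0.002, -0.004, -1.0]]
force: [-0.0, -0.1, 0.0]
finger_gap: 74.4
```

```bash
python3 - <<'E'
from h import *
w=optics.camera_model("wrist")
cv2.imwrite("pics/w1.png",optics.snapshot("wrist"))
to(497.5,412.5,150)
print(proj(w,(497.5,412.5,106)),proj(w,(497.5,412.5,0)))
E
```

```text
t 1.7 p [483.8 415.6 211.2] yaw(x-axis)deg 179.08 z [-0.002 -0.004 -1.   ] gap 74.5 F [-0.2  0.5  0.4] q [ 0.67  0.04  1.54 -0.    1.56 -0.88]
units [-0.232 -0.044  1.02 ]
[319.3 213.3] [319.8 185. ]
```

View pics/w1.png

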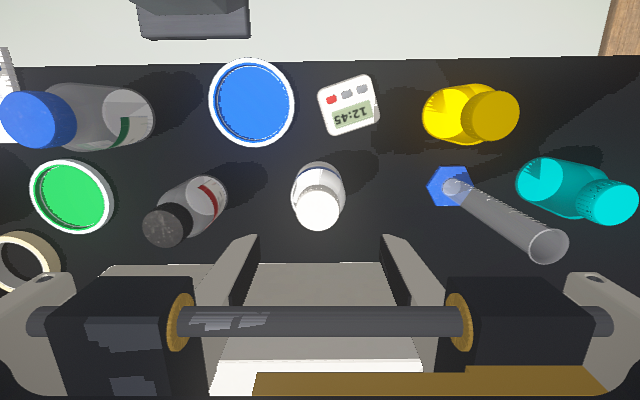

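The wrist view shows the white bottle (cap 318,208), blue holder (251,102), black cap (166,225), green holder (72,196) and blue cap (38,120).

```bash
python3 - <<'E'
from h import *
w=optics.camera_model("wrist")
for n,u,v,z in [("white",318,207,106),("Hblue",251.5,102,13),("black",166,226,114),("Hgreen",72,196,13),("blue",38,121,131)]: print(n,atz(w,u,v,z))
c=cv2.imread("pics/w1.png")[140:260,120:360]; cv2.imwrite("pics/w1c.png",cv2.resize(c,None,fx=3.3,fy=3.3,interpolation=cv2.INTER_CUBIC))
E
```

```text
white [490.5 412.1]
Hblue [393.8 336.3]
black [504.6 269.5]
Hgreen [503.4  98.7]
blue [407.4 193.6]
```

View pics/w1c.png

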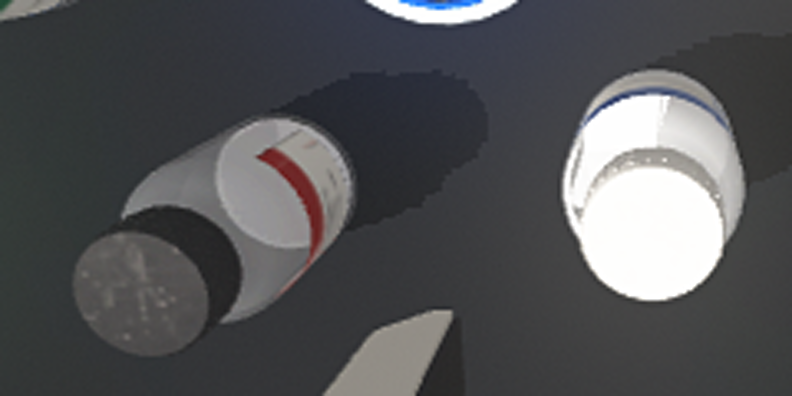

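Emit:
{"method": "send_rows", "body": {"motion": [{"tx": -0.2, "ty": -0.06, "tz": 0.5, "yaw": 0, "grip": 0.2}, {"tx": 0, "ty": 0, "tz": 0.5, "yaw": 0, "grip": 0.2}, {"tx": 0, "ty": 0, "tz": 0, "yaw": 0, "grip": 0.2}]}}

```text
t: 2.08
eef_pos: [493.9, 414.0, 150.5]
eef_rot: [[-1.0, 0.019, -0.002], [0.019, 1.0, -0.003], [0.002, -0.003, -1.0]]
force: [0.0, -0.1, -0.2]
finger_gap: 74.4
```

```bash
python3 - <<'E'
from h import *
w=optics.camera_model("wrist")
cv2.imwrite("pics/w2.png",optics.snapshot("wrist"))
to(496,412.3,85)
print(proj(w,(496,412.3,106)))
E
```

```text
t 2.12 p [494.4 414.4 152.3] yaw(x-axis)deg 178.95 z [-0.    -0.001 -1.   ] gap 74.3 F [0.2 0.2 1. ] q [ 0.66  0.08  1.6  -0.    1.46 -0.89]
units [-0.027 -0.032  1.122]
[319.5 227.6]
```

View pics/w2.png

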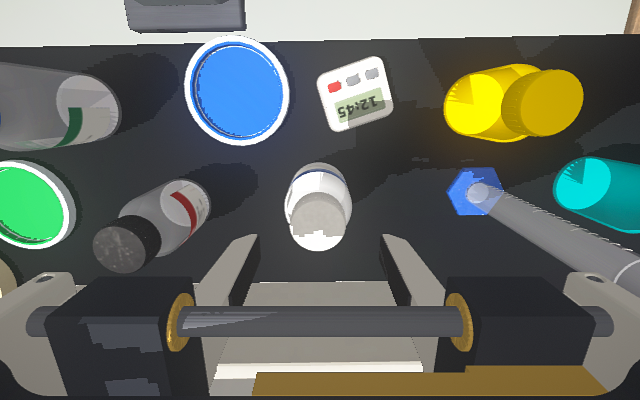

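```bash
python3 - <<'E'
from h import *
w=optics.camera_model("wrist")
o=st();R=o["eef_rot"];p=o["eef_pos"]
for x in (-7.5,0,7.5,11):
  for y in (37.2,54):
    print(x,y,proj(w,p+R@np.array([x,y,8])))
print((R.T@(w["world_from_camera"][:3,3]-p)).round(1))
c=cv2.imread("pics/w2.png")[180:300,220:420]; cv2.imwrite("pics/w2c.png",cv2.resize(c,None,fx=4,fy=4,interpolation=cv2.INTER_CUBIC))
E
```

```text
t 2.12 p [494.4 414.4 152.3] yaw(x-axis)deg 178.95 z [-0.    -0.001 -1.   ] gap 74.3 F [0.2 0.2 1. ] q [ 0.66  0.08  1.6  -0.    1.46 -0.89]
-7.5 37.2 [381.  258.4]
-7.5 54 [407.7 258.4]
0 37.2 [381.8 247.6]
0 54 [408.8 247.6]
7.5 37.2 [382.6 236.6]
7.5 54 [409.9 236.6]
11 37.2 [382.9 231.3]
11 54 [410.5 231.4]
[  84.    -1.4 -157.5]
```

View pics/w2c.png

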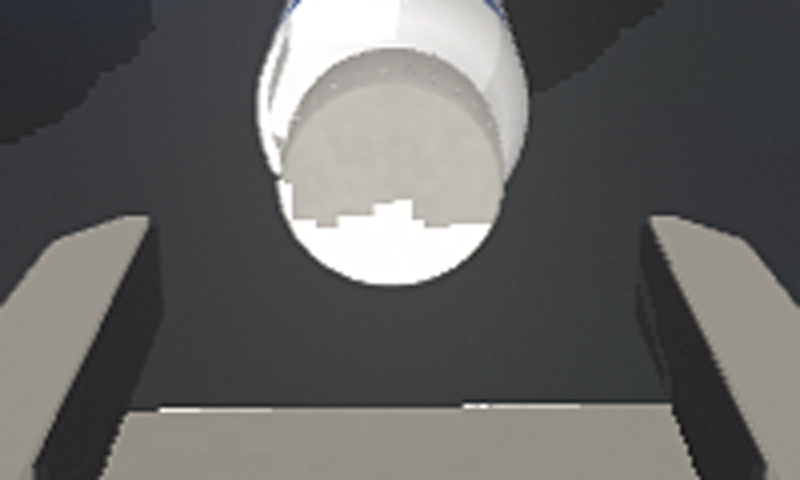

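Emit:
{"method": "send_rows", "body": {"motion": [{"tx": -0.03, "ty": -0.05, "tz": 0.5, "yaw": 0, "grip": 0.2}, {"tx": 0, "ty": 0, "tz": 0.5, "yaw": 0, "grip": 0.2}, {"tx": 0, "ty": 0, "tz": 0.1, "yaw": 0, "grip": 0.2}, {"tx": 0, "ty": 0, "tz": 0, "yaw": 0, "grip": 0.8}, {"tx": 0, "ty": 0, "tz": 0, "yaw": 0, "grip": 0.8}, {"tx": 0, "ty": 0, "tz": 0, "yaw": 0, "grip": 0.8}, {"tx": 0, "ty": 0, "tz": 0, "yaw": 0, "grip": 0.8}, {"tx": 0, "ty": 0, "tz": 0, "yaw": 0, "grip": 0.8}]}}

```text
t: 3.12
eef_pos: [497.8, 415.8, 96.5]
eef_rot: [[-1.0, 0.018, 0.01], [0.018, 1.0, 0.007], [-0.009, 0.007, -1.0]]
force: [0.5, -0.1, -0.9]
finger_gap: 41.6
```

Emit:
{"method": "send_rows", "body": {"motion": [{"tx": 0, "ty": 0, "tz": 0, "yaw": 0, "grip": 0.3}, {"tx": 0, "ty": 0, "tz": 0, "yaw": 0, "grip": 0.3}, {"tx": 0, "ty": 0, "tz": 0.15, "yaw": 0, "grip": 0.3}, {"tx": 0, "ty": 0, "tz": 0.05, "yaw": 0, "grip": 0.3}, {"tx": 0, "ty": 0, "tz": 0, "yaw": 0, "grip": 0.3}]}}

```text
t: 3.75
eef_pos: [497.8, 415.8, 83.3]
eef_rot: [[-1.0, 0.018, 0.009], [0.018, 1.0, 0.006], [-0.009, 0.007, -1.0]]
force: [-0.3, -0.3, 0.7]
finger_gap: 65.2
```

```bash
python3 - <<'E'
from h import *
cv2.imwrite("pics/w3.png",optics.snapshot("wrist"))
to(496,412.3,85)
E
```

```text
t 3.8 p [497.8 415.8  83.4] yaw(x-axis)deg 178.95 z [ 0.009  0.006 -1.   ] gap 65.1 F [-0.6  0.1  0.5] q [ 0.66  0.13  1.67 -0.    1.34 -0.9 ]
units [ 0.029 -0.059 -0.027]
```

View pics/w3.png

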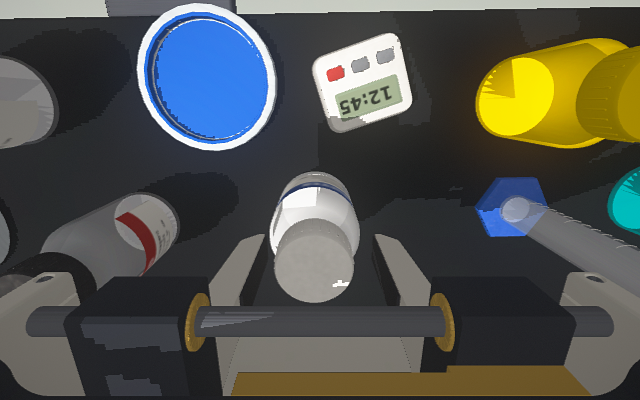

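Emit:
{"method": "send_rows", "body": {"motion": [{"tx": 0.02, "ty": -0.03, "tz": 0, "yaw": 0, "grip": 0.3}, {"tx": 0, "ty": 0, "tz": 0, "yaw": 0, "grip": 0.8}, {"tx": 0, "ty": 0, "tz": 0, "yaw": 0, "grip": 0.8}, {"tx": 0, "ty": 0, "tz": 0, "yaw": 0, "grip": 0.8}, {"tx": 0, "ty": 0, "tz": 0, "yaw": 0, "grip": 0.8}, {"tx": 0, "ty": 0, "tz": -0.3, "yaw": 0, "grip": 0.8}, {"tx": 0, "ty": 0, "tz": -0.5, "yaw": 0, "grip": 0.8}, {"tx": 0, "ty": 0, "tz": 0, "yaw": 0, "grip": 0.8}]}}

```text
t: 4.8
eef_pos: [496.2, 413.7, 135.0]
eef_rot: [[-1.0, 0.018, 0.01], [0.018, 1.0, 0.007], [-0.01, 0.007, -1.0]]
force: [0.4, -0.5, -1.6]
finger_gap: 45.1
```

```bash
python3 - <<'E'
from h import *
st()
cv2.imwrite("pics/w4.png",optics.snapshot("wrist"))
E
```

```text
t 4.8 p [496.2 413.7 135. ] yaw(x-axis)deg 178.95 z [ 0.01   0.007 -1.   ] gap 45.1 F [ 0.4 -0.5 -1.6] q [ 0.66  0.08  1.62 -0.    1.42 -0.9 ]
```

View pics/w4.png

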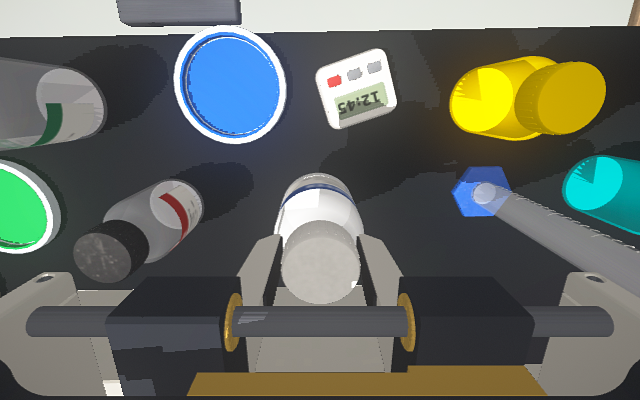

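Emit:
{"method": "send_rows", "body": {"motion": [{"tx": 0, "ty": 0, "tz": 0.5, "yaw": 0, "grip": 0.8}, {"tx": 0, "ty": 0, "tz": 0.33, "yaw": 0, "grip": 0.8}, {"tx": 0, "ty": 0, "tz": 0, "yaw": 0, "grip": 0.8}, {"tx": 0, "ty": 0, "tz": 0, "yaw": 0, "grip": 0.8}]}}

```text
t: 5.35
eef_pos: [495.8, 413.1, 80.4]
eef_rot: [[-1.0, 0.018, 0.007], [0.018, 1.0, 0.005], [-0.007, 0.005, -1.0]]
force: [-0.3, -2.7, 8.1]
finger_gap: 45.7
```

Emit:
{"method": "send_rows", "body": {"motion": [{"tx": 0, "ty": 0, "tz": 0, "yaw": 0, "grip": 0.4}, {"tx": 0, "ty": 0, "tz": 0, "yaw": 0, "grip": 0.4}, {"tx": 0, "ty": 0, "tz": -0.17, "yaw": 0, "grip": 0.4}, {"tx": 0, "ty": 0, "tz": 0, "yaw": 0, "grip": 0.8}, {"tx": 0, "ty": 0, "tz": 0, "yaw": 0, "grip": 0.8}, {"tx": 0, "ty": 0, "tz": 0, "yaw": 0, "grip": 0.8}, {"tx": 0, "ty": 0, "tz": 0, "yaw": 0, "grip": 0.8}]}}

```text
t: 6.22
eef_pos: [495.8, 413.3, 91.8]
eef_rot: [[-1.0, 0.018, 0.008], [0.018, 1.0, 0.005], [-0.008, 0.005, -1.0]]
force: [-0.9, -0.0, 0.7]
finger_gap: 43.8
```

Emit:
{"method": "send_rows", "body": {"motion": [{"tx": 0, "ty": 0, "tz": 0, "yaw": 0, "grip": 0.4}, {"tx": 0, "ty": 0, "tz": 0, "yaw": 0, "grip": 0.4}, {"tx": 0, "ty": 0, "tz": -0.06, "yaw": 0, "grip": 0.4}, {"tx": 0, "ty": 0, "tz": 0, "yaw": 0, "grip": 0.8}, {"tx": 0, "ty": 0, "tz": 0, "yaw": 0, "grip": 0.8}, {"tx": 0, "ty": 0, "tz": 0, "yaw": 0, "grip": 0.8}, {"tx": 0, "ty": 0, "tz": 0, "yaw": 0, "grip": 0.8}, {"tx": 0, "ty": 0, "tz": 0, "yaw": 0, "grip": 0.8}]}}

```text
t: 7.22
eef_pos: [495.8, 413.3, 95.6]
eef_rot: [[-1.0, 0.018, 0.008], [0.018, 1.0, 0.005], [-0.008, 0.005, -1.0]]
force: [-1.4, 0.2, 0.9]
finger_gap: 41.1
```

Emit:
{"method": "send_rows", "body": {"motion": [{"tx": 0, "ty": 0, "tz": -0.3, "yaw": 0, "grip": 0.8}, {"tx": 0, "ty": 0, "tz": -0.5, "yaw": 0, "grip": 0.8}, {"tx": 0, "ty": 0, "tz": -0.6, "yaw": 0, "grip": 0.8}, {"tx": 0, "ty": 0, "tz": -0.6, "yaw": 0, "grip": 0.8}, {"tx": 0, "ty": 0, "tz": -0.5, "yaw": 0, "grip": 0.8}, {"tx": 0, "ty": -0.2, "tz": -0.3, "yaw": 0, "grip": 0.8}, {"tx": 0, "ty": -0.3, "tz": 0, "yaw": 0, "grip": 0.8}, {"tx": 0, "ty": -0.4, "tz": 0, "yaw": 0, "grip": 0.8}]}}

```text
t: 8.22
eef_pos: [492.4, 355.3, 273.1]
eef_rot: [[-1.0, 0.017, 0.008], [0.017, 1.0, 0.005], [-0.008, 0.005, -1.0]]
force: [0.6, -2.0, -0.6]
finger_gap: 41.7
```

Emit:
{"method": "send_rows", "body": {"motion": [{"tx": 0, "ty": -0.6, "tz": 0, "yaw": 0, "grip": 0.8}, {"tx": 0, "ty": -0.6, "tz": 0, "yaw": 0, "grip": 0.8}, {"tx": 0, "ty": -0.6, "tz": 0, "yaw": 0, "grip": 0.8}, {"tx": 0, "ty": -0.6, "tz": 0, "yaw": 0, "grip": 0.8}, {"tx": 0, "ty": -0.6, "tz": 0, "yaw": 0, "grip": 0.8}, {"tx": 0, "ty": -0.6, "tz": 0, "yaw": 0, "grip": 0.8}, {"tx": 0, "ty": -0.6, "tz": 0, "yaw": 0, "grip": 0.8}, {"tx": 0, "ty": -0.6, "tz": 0, "yaw": 0, "grip": 0.8}]}}

```text
t: 9.22
eef_pos: [480.2, 47.7, 260.8]
eef_rot: [[-1.0, 0.021, -0.004], [0.021, 1.0, -0.0], [0.004, -0.0, -1.0]]
force: [1.0, 1.3, -1.2]
finger_gap: 41.2
```

```bash
python3 - <<'E'
from h import *
to(498,-257,200)
E
```

```text
t 9.22 p [480.2  47.7 260.8] yaw(x-axis)deg 178.82 z [-0.004 -0.    -1.   ] gap 41.2 F [ 1.   1.3 -1.2] q [ 0.05 -0.31  1.79  0.    1.67 -1.5 ]
units [-0.404 -5.072  1.012]
```

Emit:
{"method": "send_rows", "body": {"motion": [{"tx": -0.05, "ty": -0.7, "tz": 0, "yaw": 0, "grip": 0.8}, {"tx": -0.05, "ty": -0.7, "tz": 0, "yaw": 0, "grip": 0.8}, {"tx": -0.05, "ty": -0.7, "tz": 0, "yaw": 0, "grip": 0.8}, {"tx": -0.05, "ty": -0.7, "tz": 0, "yaw": 0, "grip": 0.8}, {"tx": -0.05, "ty": -0.7, "tz": 0, "yaw": 0, "grip": 0.8}, {"tx": -0.05, "ty": -0.7, "tz": 0, "yaw": 0, "grip": 0.8}, {"tx": -0.05, "ty": -0.5, "tz": 0, "yaw": 0, "grip": 0.8}, {"tx": 0, "ty": 0, "tz": 0, "yaw": 0, "grip": 0.8}]}}

```text
t: 10.22
eef_pos: [482.1, -251.9, 249.2]
eef_rot: [[-0.999, 0.029, -0.015], [0.029, 1.0, 0.003], [0.015, 0.003, -1.0]]
force: [0.1, 0.4, -1.6]
finger_gap: 41.7
```

```bash
python3 - <<'E'
from h import *
to(498,-257,200)
cv2.imwrite("pics/w5.png",optics.snapshot("wrist"))
w=optics.camera_model("wrist")
print("holder exp",proj(w,(498,-257,13)))
E
```

```text
t 10.22 p [ 482.1 -251.9  249.2] yaw(x-axis)deg 178.33 z [-0.015  0.003 -1.   ] gap 41.7 F [ 0.1  0.4 -1.6] q [-0.53 -0.17  1.68 -0.    1.64 -2.07]
units [-0.281 -0.08   0.816]
holder exp [316.2 184.6]
```

View pics/w5.png

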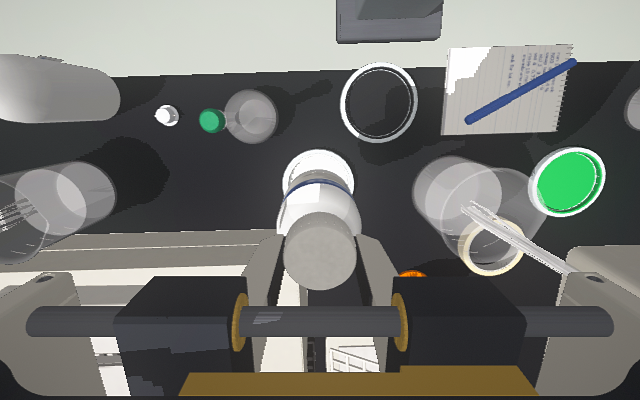

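Emit:
{"method": "send_rows", "body": {"motion": [{"tx": -0.27, "ty": -0.06, "tz": 0.3, "yaw": 0, "grip": 0.8}, {"tx": 0, "ty": 0, "tz": 0.5, "yaw": 0, "grip": 0.8}, {"tx": 0, "ty": 0, "tz": 0.5, "yaw": 0, "grip": 0.8}, {"tx": 0, "ty": 0, "tz": 0.5, "yaw": 0, "grip": 0.8}, {"tx": 0, "ty": 0, "tz": 0, "yaw": 0, "grip": 0.8}]}}

```text
t: 10.9
eef_pos: [492.9, -251.7, 136.2]
eef_rot: [[-0.999, 0.027, -0.017], [0.027, 1.0, 0.005], [0.017, 0.005, -1.0]]
force: [-0.6, -0.2, -1.1]
finger_gap: 41.4
```

```bash
python3 - <<'E'
from h import *
w=optics.camera_model("wrist")
cv2.imwrite("pics/w6.png",optics.snapshot("wrist"))
to(498,-256,101)
print("holder exp",proj(w,(498,-256,13)))
w=np.load if 0 else w
E
```

```text
t 10.95 p [ 493.6 -252.1  138. ] yaw(x-axis)deg 178.43 z [-0.015  0.004 -1.   ] gap 41.2 F [ 0.3  0.5 -1.8] q [-0.52 -0.1   1.8  -0.    1.45 -2.06]
units [-0.084 -0.065  0.615]
holder exp [316.4 201.4]
```

View pics/w6.png

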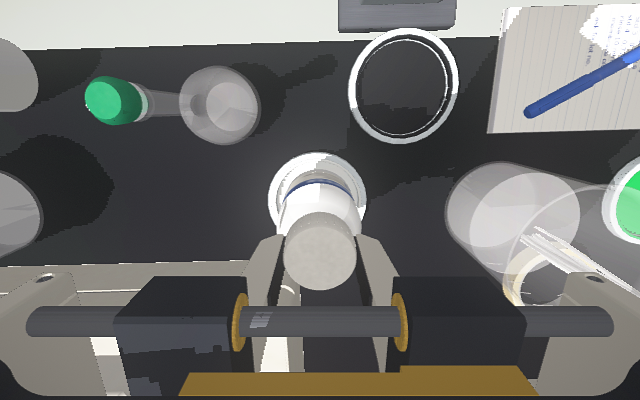

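Emit:
{"method": "send_rows", "body": {"motion": [{"tx": -0.09, "ty": -0.06, "tz": 0.2, "yaw": 0, "grip": 0.8}, {"tx": 0, "ty": 0, "tz": 0.2, "yaw": 0, "grip": 0.8}, {"tx": 0, "ty": 0, "tz": 0.12, "yaw": 0, "grip": 0.8}, {"tx": 0, "ty": 0, "tz": 0, "yaw": 0, "grip": 0.8}]}}

```text
t: 11.45
eef_pos: [499.6, -256.2, 107.5]
eef_rot: [[-1.0, 0.027, -0.012], [0.027, 1.0, 0.002], [0.012, 0.002, -1.0]]
force: [0.5, 0.6, -1.8]
finger_gap: 41.5
```

Emit:
{"method": "send_rows", "body": {"motion": [{"tx": 0, "ty": 0, "tz": 0.06, "yaw": 0, "grip": 0.8}, {"tx": 0, "ty": 0, "tz": 0.04, "yaw": 0, "grip": 0.8}, {"tx": 0, "ty": 0, "tz": 0, "yaw": 0, "grip": 0.8}]}}

```text
t: 11.82
eef_pos: [499.7, -256.4, 101.7]
eef_rot: [[-1.0, 0.027, -0.011], [0.027, 1.0, 0.002], [0.011, 0.002, -1.0]]
force: [0.1, -0.3, -1.1]
finger_gap: 41.6
```

Emit:
{"method": "send_rows", "body": {"motion": [{"tx": 0, "ty": 0, "tz": 0.03, "yaw": 0, "grip": 0.8}, {"tx": 0, "ty": 0, "tz": 0, "yaw": 0, "grip": 0.8}]}}

```text
t: 12.08
eef_pos: [500.1, -256.7, 101.1]
eef_rot: [[-1.0, 0.027, -0.01], [0.027, 1.0, 0.001], [0.01, 0.001, -1.0]]
force: [0.1, 0.5, -1.6]
finger_gap: 41.2
```

Emit:
{"method": "send_rows", "body": {"motion": [{"tx": 0, "ty": 0, "tz": 0.06, "yaw": 0, "grip": 0.8}, {"tx": 0, "ty": 0, "tz": 0.02, "yaw": 0, "grip": 0.8}]}}

```text
t: 12.32
eef_pos: [501.2, -258.2, 100.5]
eef_rot: [[-1.0, 0.027, -0.006], [0.027, 1.0, -0.003], [0.006, -0.003, -1.0]]
force: [-1.5, 2.5, 3.8]
finger_gap: 41.5
```

Contact with the floor. I'll open slowly, rise, then look.

Emit:
{"method": "send_rows", "body": {"motion": [{"tx": 0, "ty": 0, "tz": 0, "yaw": 0, "grip": 0.45}, {"tx": 0, "ty": 0, "tz": 0, "yaw": 0, "grip": 0.3}, {"tx": 0, "ty": 0, "tz": 0, "yaw": 0, "grip": 0.3}, {"tx": 0, "ty": 0, "tz": -0.5, "yaw": 0, "grip": 0.3}, {"tx": 0, "ty": 0, "tz": -0.8, "yaw": 0, "grip": 0.3}, {"tx": 0, "ty": 0, "tz": -0.8, "yaw": 0, "grip": 0.3}, {"tx": 0, "ty": 0, "tz": -0.3, "yaw": 0, "grip": 0.3}, {"tx": 0, "ty": 0, "tz": 0, "yaw": 0, "grip": 0.3}]}}

```text
t: 13.32
eef_pos: [501.5, -257.3, 246.2]
eef_rot: [[-1.0, 0.027, -0.009], [0.027, 1.0, -0.001], [0.009, -0.001, -1.0]]
force: [-0.7, 0.3, -0.0]
finger_gap: 65.0
```

```bash
python3 - <<'E'
from h import *
w=optics.camera_model("wrist")
cv2.imwrite("pics/w7.png",optics.snapshot("wrist"))
to(405.5,-335)
for n,p in [("Hw",(498,-256,13)),("wh",(500,-257,111)),("stop",(405.5,-335,174)),("Hblk",(393.5,-175.5,13))]: print(n,proj(w,p))
E
```

```text
t 13.38 p [ 501.4 -257.2  245.2] yaw(x-axis)deg 178.44 z [-0.01  -0.001 -1.   ] gap 65.0 F [-0.3 -0.2 -0.1] q [-0.52 -0.13  1.65 -0.01  1.62 -2.06]
units [ 1.562 -1.34   0.016]
Hw [322.  169.9]
wh [321.6 190.7]
stop [213.1  92.6]
Hblk [384.7  85.5]
```

View pics/w7.png

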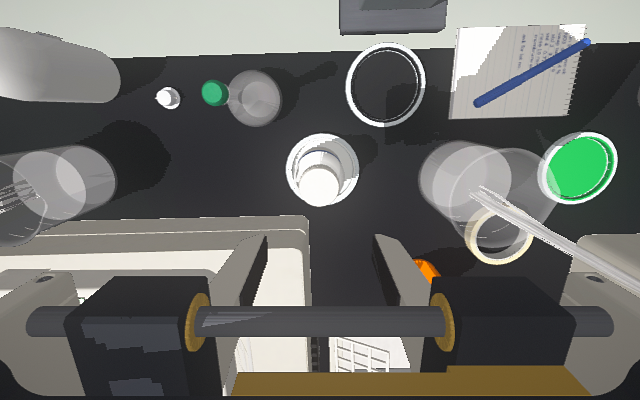

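```bash
python3 - <<'E'
from h import *
w=optics.camera_model("wrist");t=optics.camera_model("top");s=optics.camera_model("scene")
print("base edge",atz(w,120,80,0), atz(w,120,80,30),"stopper",atz(w,214,93,172))
for z in (100,150,200): print(z,"top cap",atz(t,545,229,z),"scene cap",atz(s,438,358,z),"body left top",atz(t,518,234,z/2))
E
```

```text
base edge [ 376.6 -511. ] [ 379.7 -492.1] stopper [ 405.4 -334.6]
100 top cap [ 376.2 -564.3] scene cap [ 399.9 -527.7] body left top [ 366.1 -493.9]
150 top cap [ 371.5 -541.2] scene cap [ 375.3 -537.7] body left top [ 364.  -483.7]
200 top cap [ 366.9 -518.1] scene cap [ 350.7 -547.8] body left top [ 361.9 -473.6]
```

Emit:
{"method": "send_rows", "body": {"motion": [{"tx": 0.5, "ty": -0.45, "tz": 0, "yaw": 0, "grip": 0.35}, {"tx": 0.5, "ty": -0.45, "tz": 0, "yaw": 0, "grip": 0.35}, {"tx": 0.5, "ty": -0.4, "tz": 0, "yaw": 0, "grip": 0.35}, {"tx": 0, "ty": 0, "tz": 0, "yaw": 0, "grip": 0.35}, {"tx": 0, "ty": 0, "tz": 0, "yaw": 0, "grip": 0.35}]}}

```text
t: 14.0
eef_pos: [405.6, -333.0, 235.9]
eef_rot: [[-0.999, 0.026, -0.019], [0.026, 1.0, 0.007], [0.019, 0.007, -1.0]]
force: [-0.7, -0.6, -0.5]
finger_gap: 60.6
```

```bash
python3 - <<'E'
from h import *
w=optics.camera_model("wrist")
cv2.imwrite("pics/w8.png",optics.snapshot("wrist"))
to(405.5,-334.5,111)
for n,p in [("stop",(405.5,-334.5,174)),("belly",(405.5,-334.5,33))]: print(n,proj(w,p))
E
```

```text
t 14.05 p [ 405.7 -332.9  235.9] yaw(x-axis)deg 178.53 z [-0.019  0.007 -1.   ] gap 60.3 F [-0.2  0.7 -0. ] q [-0.73 -0.2   1.74 -0.01  1.63 -2.28]
units [-0.038 -0.041  2.081]
stop [319.1 217.8]
belly [318.6 179.2]
```

View pics/w8.png

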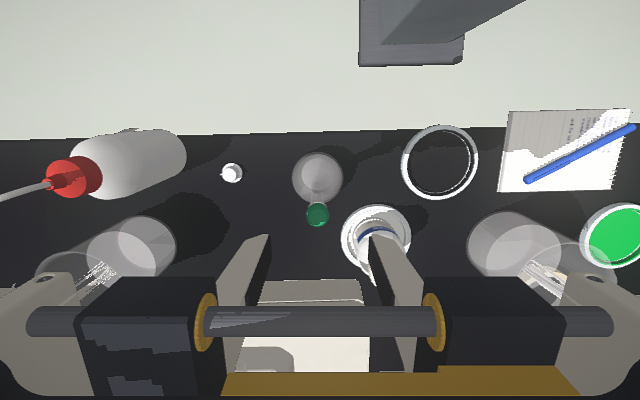

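Emit:
{"method": "send_rows", "body": {"motion": [{"tx": 0, "ty": -0.05, "tz": 0.5, "yaw": 0, "grip": 0.35}, {"tx": 0, "ty": 0, "tz": 0.5, "yaw": 0, "grip": 0.35}, {"tx": 0, "ty": 0, "tz": 0.5, "yaw": 0, "grip": 0.35}, {"tx": 0, "ty": 0, "tz": 0.3, "yaw": 0, "grip": 0.35}, {"tx": 0, "ty": 0, "tz": 0, "yaw": 0, "grip": 0.35}]}}

```text
t: 14.68
eef_pos: [406.5, -332.3, 123.1]
eef_rot: [[-1.0, 0.021, -0.02], [0.02, 1.0, 0.009], [0.02, 0.008, -1.0]]
force: [0.1, 0.6, 0.3]
finger_gap: 60.5
```

```bash
python3 - <<'E'
from h import *
w=optics.camera_model("wrist")
cv2.imwrite("pics/w9.png",optics.snapshot("wrist"))
to(404.5,-335,111)
for n,p in [("stop",(404.5,-335,174)),("belly",(404.5,-335,33))]: print(n,proj(w,p))
E
```

```text
t 14.72 p [ 406.7 -332.6  124.1] yaw(x-axis)deg 178.82 z [-0.019  0.008 -1.   ] gap 60.4 F [-0.  -0.4 -0.1] q [-0.73 -0.15  1.88 -0.01  1.44 -2.28]
units [ 0.032 -0.043  0.218]
stop [317.4 304.5]
belly [317.4 205. ]
```

View pics/w9.png

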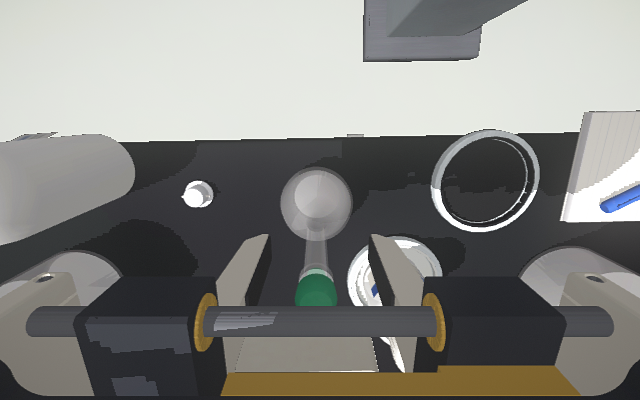

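Emit:
{"method": "send_rows", "body": {"motion": [{"tx": 0.04, "ty": -0.05, "tz": 0.15, "yaw": 0, "grip": 0.5}, {"tx": 0, "ty": 0, "tz": 0, "yaw": 0, "grip": 0.7}, {"tx": 0, "ty": 0, "tz": 0, "yaw": 0, "grip": 1}, {"tx": 0, "ty": 0, "tz": 0, "yaw": 0, "grip": 1}, {"tx": 0, "ty": 0, "tz": 0, "yaw": 0, "grip": 1}, {"tx": 0, "ty": 0, "tz": 0, "yaw": 0, "grip": 1}, {"tx": 0, "ty": 0, "tz": 0, "yaw": 0, "grip": 1}], "force": 12}}

```text
t: 15.6
eef_pos: [404.9, -336.5, 117.6]
eef_rot: [[-1.0, 0.021, -0.016], [0.021, 1.0, 0.005], [0.016, 0.005, -1.0]]
force: [-0.6, -0.6, -1.3]
finger_gap: 16.9
```

```bash
python3 - <<'E'
from h import *
w=optics.camera_model("wrist")
cv2.imwrite("pics/w10.png",optics.snapshot("wrist"))
st()
E
```

```text
t 15.65 p [ 404.9 -336.5  117.6] yaw(x-axis)deg 178.82 z [-0.016  0.005 -1.   ] gap 17.0 F [ 0.1  0.5 -0.6] q [-0.74 -0.15  1.88 -0.01  1.42 -2.29]
```

View pics/w10.png

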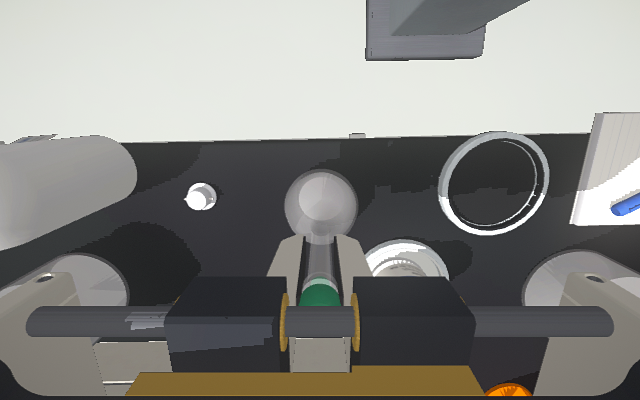

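Emit:
{"method": "send_rows", "body": {"motion": [{"tx": 0, "ty": 0, "tz": -0.3, "yaw": 0, "grip": 1}, {"tx": 0, "ty": 0, "tz": -0.5, "yaw": 0, "grip": 1}, {"tx": 0, "ty": 0, "tz": -0.5, "yaw": 0, "grip": 1}, {"tx": 0, "ty": 0, "tz": -0.5, "yaw": 0, "grip": 1}, {"tx": 0, "ty": 0, "tz": -0.5, "yaw": 0, "grip": 1}, {"tx": 0, "ty": 0.2, "tz": -0.4, "yaw": 0, "grip": 1}, {"tx": 0, "ty": 0.4, "tz": -0.1, "yaw": 0, "grip": 1}, {"tx": -0.1, "ty": 0.6, "tz": 0, "yaw": 0, "grip": 1}]}}

```text
t: 16.65
eef_pos: [414.5, -263.6, 298.7]
eef_rot: [[-1.0, 0.024, -0.013], [0.024, 1.0, 0.003], [0.013, 0.002, -1.0]]
force: [0.0, -0.7, -0.2]
finger_gap: 17.3
```

Emit:
{"method": "send_rows", "body": {"motion": [{"tx": -0.15, "ty": 0.65, "tz": 0, "yaw": 0, "grip": 1}, {"tx": -0.15, "ty": 0.65, "tz": 0, "yaw": 0, "grip": 1}, {"tx": -0.15, "ty": 0.65, "tz": 0, "yaw": 0, "grip": 1}, {"tx": -0.15, "ty": 0.65, "tz": 0, "yaw": 0, "grip": 1}, {"tx": -0.15, "ty": 0.65, "tz": 0, "yaw": 0, "grip": 1}, {"tx": -0.15, "ty": 0.65, "tz": 0, "yaw": 0, "grip": 1}, {"tx": -0.15, "ty": 0.65, "tz": 0, "yaw": 0, "grip": 1}, {"tx": -0.1, "ty": 0.4, "tz": 0, "yaw": 0, "grip": 1}]}}

```text
t: 17.65
eef_pos: [486.3, 49.6, 297.4]
eef_rot: [[-1.0, 0.021, -0.014], [0.021, 1.0, 0.004], [0.014, 0.004, -1.0]]
force: [0.2, -0.4, -1.0]
finger_gap: 17.4
```

```bash
python3 - <<'E'
from h import *
w=optics.camera_model("wrist")
cv2.imwrite("pics/w11.png",optics.snapshot("wrist"))
to(504.5,90.5,200)
print(proj(w,(504.5,90.5,13)))
E
```

```text
t 17.7 p [486.7  51.3 297.3] yaw(x-axis)deg 178.86 z [-0.014  0.005 -1.   ] gap 17.1 F [ 0.5 -0.5 -0.7] q [ 0.05 -0.29  1.71  0.01  1.74 -1.5 ]
units [-0.307  0.652  1.62 ]
[346.9 177.7]
```

View pics/w11.png

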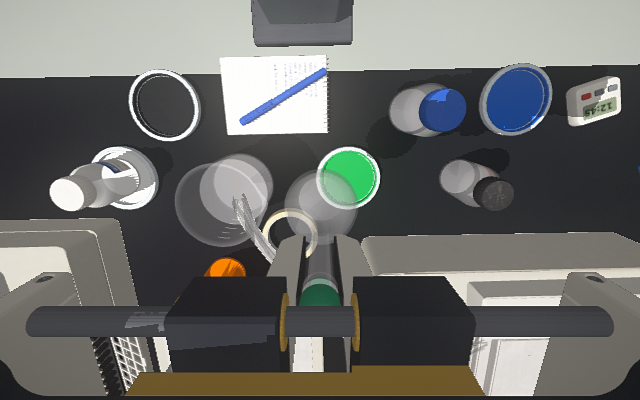

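Emit:
{"method": "send_rows", "body": {"motion": [{"tx": -0.33, "ty": 0.66, "tz": 0, "yaw": 0, "grip": 1}, {"tx": 0, "ty": 0, "tz": 0, "yaw": 0, "grip": 1}, {"tx": 0, "ty": 0, "tz": 0.5, "yaw": 0, "grip": 1}, {"tx": 0, "ty": 0, "tz": 0.5, "yaw": 0, "grip": 1}, {"tx": 0, "ty": 0, "tz": 0.5, "yaw": 0, "grip": 1}, {"tx": 0, "ty": 0, "tz": 0.5, "yaw": 0, "grip": 1}, {"tx": 0, "ty": 0, "tz": 0, "yaw": 0, "grip": 1}]}}

```text
t: 18.58
eef_pos: [500.2, 94.4, 173.6]
eef_rot: [[-1.0, 0.017, -0.015], [0.017, 1.0, 0.004], [0.016, 0.004, -1.0]]
force: [-0.0, 0.7, 0.0]
finger_gap: 17.2
```

```bash
python3 - <<'E'
from h import *
w=optics.camera_model("wrist")
cv2.imwrite("pics/w12.png",optics.snapshot("wrist"))
to(506,90.5,123)
print(proj(w,(504.5,90.5,13)))
E
```

```text
t 18.62 p [500.9  94.5 175.3] yaw(x-axis)deg 179.05 z [-0.013  0.004 -1.   ] gap 17.4 F [ 0.7  0.3 -0.3] q [ 0.13 -0.22  1.85  0.01  1.53 -1.42]
units [-0.098 -0.069  0.87 ]
[317.1 190.8]
```

View pics/w12.png

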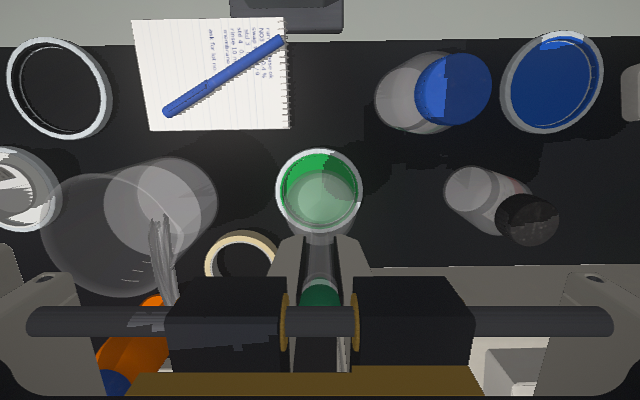

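Emit:
{"method": "send_rows", "body": {"motion": [{"tx": -0.09, "ty": -0.05, "tz": 0.2, "yaw": 0, "grip": 1}, {"tx": 0, "ty": 0, "tz": 0.3, "yaw": 0, "grip": 1}, {"tx": 0, "ty": 0, "tz": 0.2, "yaw": 0, "grip": 1}, {"tx": 0, "ty": 0, "tz": 0, "yaw": 0, "grip": 1}]}}

```text
t: 19.12
eef_pos: [506.7, 91.3, 133.0]
eef_rot: [[-1.0, 0.017, -0.01], [0.017, 1.0, 0.005], [0.01, 0.005, -1.0]]
force: [0.2, 0.4, -1.3]
finger_gap: 17.0
```

Emit:
{"method": "send_rows", "body": {"motion": [{"tx": 0, "ty": 0, "tz": 0.08, "yaw": 0, "grip": 1}, {"tx": 0, "ty": 0, "tz": 0, "yaw": 0, "grip": 1}]}}

```text
t: 19.38
eef_pos: [506.8, 91.4, 128.3]
eef_rot: [[-1.0, 0.017, -0.01], [0.017, 1.0, 0.005], [0.01, 0.005, -1.0]]
force: [0.2, -0.8, -0.3]
finger_gap: 17.2
```

Emit:
{"method": "send_rows", "body": {"motion": [{"tx": 0, "ty": 0, "tz": 0.07, "yaw": 0, "grip": 1}, {"tx": 0, "ty": 0, "tz": 0, "yaw": 0, "grip": 1}, {"tx": 0, "ty": 0, "tz": 0.03, "yaw": 0, "grip": 1}, {"tx": 0, "ty": 0, "tz": 0, "yaw": 0, "grip": 1}]}}

```text
t: 19.88
eef_pos: [507.0, 91.5, 122.5]
eef_rot: [[-1.0, 0.017, -0.009], [0.017, 1.0, 0.005], [0.009, 0.005, -1.0]]
force: [0.2, 1.0, -0.4]
finger_gap: 17.0
```

Emit:
{"method": "send_rows", "body": {"motion": [{"tx": 0, "ty": 0, "tz": 0.04, "yaw": 0, "grip": 1}, {"tx": 0, "ty": 0, "tz": 0.02, "yaw": 0, "grip": 1}, {"tx": 0, "ty": 0, "tz": 0, "yaw": 0, "grip": 1}]}}

```text
t: 20.25
eef_pos: [508.6, 91.9, 121.6]
eef_rot: [[-1.0, 0.017, -0.004], [0.017, 1.0, 0.006], [0.004, 0.006, -1.0]]
force: [-0.0, -0.1, -0.9]
finger_gap: 17.0
```

Emit:
{"method": "send_rows", "body": {"motion": [{"tx": 0, "ty": 0, "tz": 0.05, "yaw": 0, "grip": 1}, {"tx": 0, "ty": 0, "tz": 0, "yaw": 0, "grip": 1}]}}

```text
t: 20.5
eef_pos: [509.5, 92.2, 120.1]
eef_rot: [[-1.0, 0.017, -0.001], [0.017, 1.0, 0.007], [0.001, 0.007, -1.0]]
force: [-0.6, -0.1, -1.5]
finger_gap: 16.5
```

```bash
python3 - <<'E'
from h import *
s=optics.snapshot("scene"); st()
m=optics.camera_model("scene"); print(proj(m,(505,90,5)),proj(m,(508,92,179)))
cv2.imwrite("pics/s13.png",cv2.resize(s[120:270,250:430],None,fx=4,fy=4,interpolation=cv2.INTER_CUBIC))
cv2.imwrite("pics/w13.png",optics.snapshot("wrist"))
E
```

```text
t 20.55 p [509.5  92.2 120. ] yaw(x-axis)deg 179.04 z [-0.001  0.007 -1.   ] gap 16.7 F [-0.1 -0.7 -0.5] q [ 0.13 -0.18  1.91  0.01  1.42 -1.43]
[332.1 218. ] [333.5 182.7]
```

View pics/s13.png

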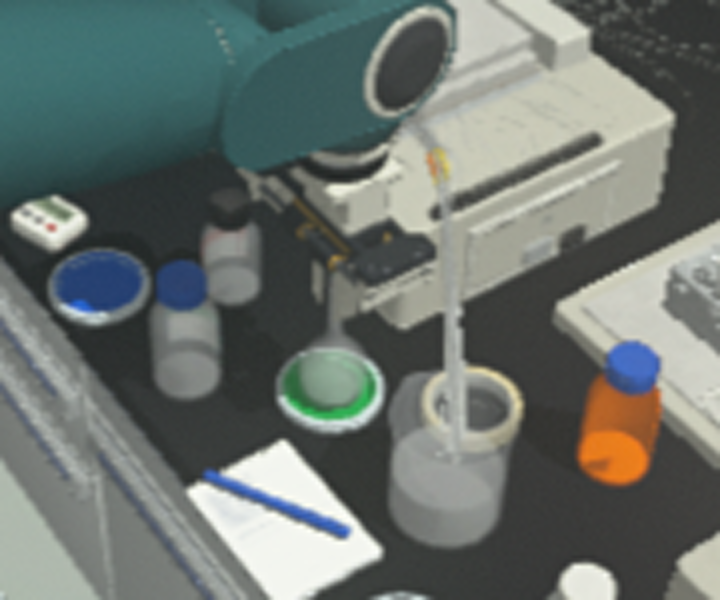

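View pics/w13.png

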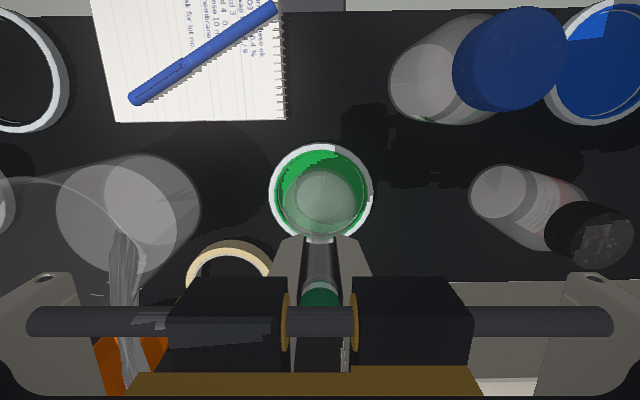

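Emit:
{"method": "send_rows", "body": {"motion": [{"tx": 0.02, "ty": 0, "tz": 0.05, "yaw": 0, "grip": 1}, {"tx": 0, "ty": 0, "tz": 0.02, "yaw": 0, "grip": 1}]}}

```text
t: 20.85
eef_pos: [509.5, 92.4, 117.9]
eef_rot: [[-1.0, 0.017, 0.003], [0.017, 1.0, 0.007], [-0.003, 0.007, -1.0]]
force: [0.2, -0.5, 8.3]
finger_gap: 16.4
```

Emit:
{"method": "send_rows", "body": {"motion": [{"tx": 0, "ty": 0, "tz": 0, "yaw": 0, "grip": 0.75}, {"tx": 0, "ty": 0, "tz": 0, "yaw": 0, "grip": 0.5}, {"tx": 0, "ty": 0, "tz": 0, "yaw": 0, "grip": 0.4}, {"tx": 0, "ty": 0, "tz": 0, "yaw": 0, "grip": 0.4}]}}

```text
t: 21.35
eef_pos: [509.1, 92.3, 117.0]
eef_rot: [[-1.0, 0.017, 0.002], [0.017, 1.0, 0.007], [-0.002, 0.007, -1.0]]
force: [0.7, 0.7, -0.4]
finger_gap: 48.8
```

```bash
python3 - <<'E'
from h import *
st()
cv2.imwrite("pics/w14.png",optics.snapshot("wrist"))
E
```

```text
t 21.35 p [509.1  92.3 117. ] yaw(x-axis)deg 179.04 z [ 0.002  0.007 -1.   ] gap 48.8 F [ 0.7  0.7 -0.4] q [ 0.13 -0.18  1.91  0.01  1.41 -1.43]
```

View pics/w14.png

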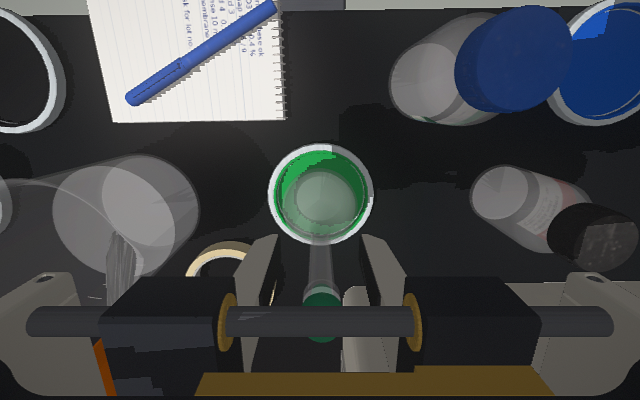

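Flask standing (stopper at (323,310), between the fingers). Rising straight up.

Emit:
{"method": "send_rows", "body": {"motion": [{"tx": 0, "ty": 0, "tz": -0.4, "yaw": 0, "grip": 0.4}, {"tx": 0, "ty": 0, "tz": -0.7, "yaw": 0, "grip": 0.3}, {"tx": 0, "ty": 0, "tz": -0.7, "yaw": 0, "grip": 0.3}, {"tx": 0, "ty": 0, "tz": -0.5, "yaw": 0, "grip": 0.3}, {"tx": 0, "ty": 0, "tz": 0, "yaw": 0, "grip": 0.3}]}}

```text
t: 22.02
eef_pos: [508.3, 91.3, 258.3]
eef_rot: [[-1.0, 0.017, -0.0], [0.017, 1.0, 0.007], [0.0, 0.007, -1.0]]
force: [0.1, 0.0, -0.7]
finger_gap: 65.4
```

```bash
python3 - <<'E'
from h import *
w=optics.camera_model("wrist")
cv2.imwrite("pics/w15.png",optics.snapshot("wrist"))
to(507,267)
for n,p in [("black",(507,267,114)),("blue",(408.5,186,131)),("Hblue",(396,333,13)),("stop",(507,92,179)),("Hblk",(394,-175,13))]: print(n,proj(w,p))
E
```

```text
t 22.07 p [508.   91.2 256.8] yaw(x-axis)deg 179.04 z [-0.002  0.006 -1.   ] gap 65.0 F [ 0.1 -0.2  0.3] q [ 0.12 -0.24  1.73  0.01  1.65 -1.43]
units [0.065 2.929 0.019]
black [485.6 184.7]
blue [423.1  85.9]
Hblue [507.6  79.5]
stop [321.6 207.7]
Hblk [109.3  84.6]
```

View pics/w15.png

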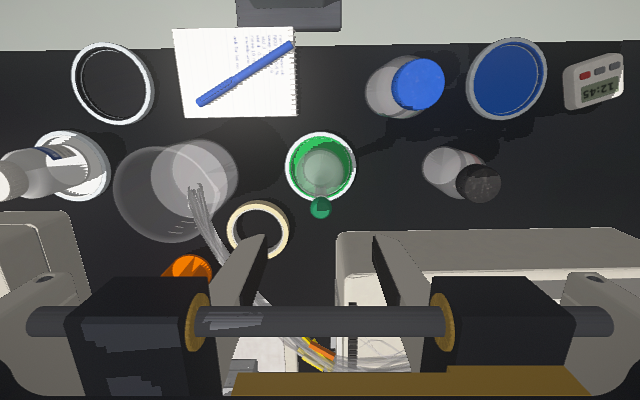

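Emit:
{"method": "send_rows", "body": {"motion": [{"tx": 0.02, "ty": 0.6, "tz": 0, "yaw": 0, "grip": 0.3}, {"tx": 0, "ty": 0.6, "tz": 0, "yaw": 0, "grip": 0.3}, {"tx": 0, "ty": 0.6, "tz": 0, "yaw": 0, "grip": 0.3}, {"tx": 0, "ty": 0.6, "tz": 0.2, "yaw": 0, "grip": 0.3}, {"tx": 0, "ty": 0.5, "tz": 0.4, "yaw": 0, "grip": 0.3}, {"tx": 0, "ty": 0, "tz": 0.5, "yaw": 0, "grip": 0.3}, {"tx": 0, "ty": 0, "tz": 0.2, "yaw": 0, "grip": 0.3}, {"tx": 0, "ty": 0, "tz": 0, "yaw": 0, "grip": 0.3}]}}

```text
t: 23.08
eef_pos: [506.4, 269.8, 166.9]
eef_rot: [[-1.0, 0.018, -0.013], [0.018, 1.0, 0.002], [0.013, 0.001, -1.0]]
force: [-0.8, -0.3, 0.1]
finger_gap: 65.4
```

```bash
python3 - <<'E'
from h import *
w=optics.camera_model("wrist")
i=optics.snapshot("wrist");cv2.imwrite("pics/w16.png",i)
cv2.imwrite("pics/w16c.png",cv2.resize(i[140:300,210:430],None,fx=3.5,fy=3.5,interpolation=cv2.INTER_CUBIC))
to(507,265,103)
for n,p in [("black",(507,265,114))]: print(n,proj(w,p))
E
```

```text
t 23.12 p [506.6 269.9 167.6] yaw(x-axis)deg 178.97 z [-0.012  0.002 -1.   ] gap 65.7 F [-0.3 -0.4  0. ] q [ 0.44 -0.08  1.73  0.01  1.5  -1.11]
units [-0.022 -0.083  1.077]
black [315.2 222.4]
```

View pics/w16c.png

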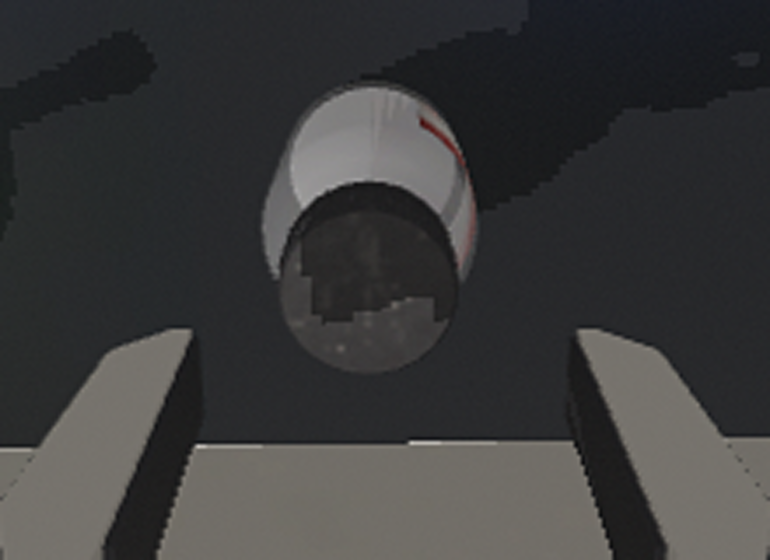

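Emit:
{"method": "send_rows", "body": {"motion": [{"tx": -0.02, "ty": -0.08, "tz": 0.4, "yaw": 0, "grip": 0.3}, {"tx": 0, "ty": 0, "tz": 0.4, "yaw": 0, "grip": 0.3}, {"tx": 0, "ty": 0, "tz": 0.15, "yaw": 0, "grip": 0.3}, {"tx": 0, "ty": 0, "tz": 0, "yaw": 0, "grip": 0.3}], "force": 25}}

```text
t: 23.62
eef_pos: [509.3, 264.6, 114.5]
eef_rot: [[-1.0, 0.02, -0.006], [0.02, 1.0, 0.005], [0.007, 0.005, -1.0]]
force: [-0.5, -0.5, -0.5]
finger_gap: 65.1
```

```bash
python3 - <<'E'
from h import *
to(507,265,103)
E
```

```text
t 23.62 p [509.3 264.6 114.5] yaw(x-axis)deg 178.85 z [-0.006  0.005 -1.   ] gap 65.1 F [-0.5 -0.5 -0.5] q [ 0.43 -0.05  1.79  0.01  1.4  -1.12]
units [0.037 0.005 0.192]
```

Emit:
{"method": "send_rows", "body": {"motion": [{"tx": 0.04, "ty": 0, "tz": 0.18, "yaw": 0, "grip": 0.3}, {"tx": 0, "ty": 0, "tz": 0, "yaw": 0, "grip": 0.5}, {"tx": 0, "ty": 0, "tz": 0, "yaw": 0, "grip": 0.8}, {"tx": 0, "ty": 0, "tz": 0, "yaw": 0, "grip": 0.8}, {"tx": 0, "ty": 0, "tz": 0, "yaw": 0, "grip": 0.8}, {"tx": 0, "ty": 0, "tz": 0, "yaw": 0, "grip": 0.8}, {"tx": 0, "ty": 0, "tz": 0, "yaw": 0, "grip": 0.8}]}}

```text
t: 24.5
eef_pos: [507.5, 265.2, 105.6]
eef_rot: [[-1.0, 0.02, -0.004], [0.02, 1.0, 0.006], [0.004, 0.006, -1.0]]
force: [0.0, 0.2, -0.2]
finger_gap: 39.4
```

Emit:
{"method": "send_rows", "body": {"motion": [{"tx": 0, "ty": 0, "tz": -0.3, "yaw": 0, "grip": 0.8}, {"tx": 0, "ty": 0, "tz": -0.5, "yaw": 0, "grip": 0.8}, {"tx": 0, "ty": 0, "tz": -0.6, "yaw": 0, "grip": 0.8}, {"tx": 0, "ty": 0, "tz": -0.6, "yaw": 0, "grip": 0.8}, {"tx": 0.2, "ty": 0, "tz": -0.6, "yaw": 0, "grip": 0.8}, {"tx": 0.4, "ty": 0, "tz": -0.2, "yaw": 0, "grip": 0.8}, {"tx": 0.5, "ty": -0.1, "tz": 0, "yaw": 0, "grip": 0.8}, {"tx": 0.5, "ty": -0.3, "tz": 0, "yaw": 0, "grip": 0.8}]}}

```text
t: 25.5
eef_pos: [409.5, 241.5, 288.1]
eef_rot: [[-1.0, 0.02, -0.0], [0.02, 1.0, 0.008], [0.0, 0.008, -1.0]]
force: [0.0, 0.7, -1.9]
finger_gap: 39.3
```

Emit:
{"method": "send_rows", "body": {"motion": [{"tx": 0.15, "ty": -0.5, "tz": 0, "yaw": 0, "grip": 0.8}, {"tx": 0, "ty": -0.65, "tz": 0, "yaw": 0, "grip": 0.8}, {"tx": 0, "ty": -0.65, "tz": 0, "yaw": 0, "grip": 0.8}, {"tx": 0, "ty": -0.65, "tz": 0, "yaw": 0, "grip": 0.8}, {"tx": 0, "ty": -0.65, "tz": 0, "yaw": 0, "grip": 0.8}, {"tx": 0, "ty": -0.65, "tz": 0, "yaw": 0, "grip": 0.8}]}}

```text
t: 26.25
eef_pos: [392.1, 11.5, 295.0]
eef_rot: [[-1.0, 0.015, 0.009], [0.015, 1.0, 0.01], [-0.009, 0.01, -1.0]]
force: [0.4, 0.6, -2.0]
finger_gap: 39.8
```

```bash
python3 - <<'E'
from h import *
to(394,-175)
E
```

```text
t 26.25 p [392.1  11.5 295. ] yaw(x-axis)deg 179.15 z [ 0.009  0.01  -1.   ] gap 39.8 F [ 0.4  0.6 -2. ] q [-0.04 -0.54  1.89  0.01  1.78 -1.6 ]
units [-0.078 -3.108 -0.031]
```

Emit:
{"method": "send_rows", "body": {"motion": [{"tx": 0, "ty": -0.65, "tz": 0, "yaw": 0, "grip": 0.8}, {"tx": 0, "ty": -0.65, "tz": 0, "yaw": 0, "grip": 0.8}, {"tx": 0, "ty": -0.6, "tz": 0.3, "yaw": 0, "grip": 0.8}, {"tx": 0, "ty": -0.5, "tz": 0.5, "yaw": 0, "grip": 0.8}, {"tx": 0, "ty": -0.2, "tz": 0.6, "yaw": 0, "grip": 0.8}, {"tx": 0, "ty": 0, "tz": 0.5, "yaw": 0, "grip": 0.8}, {"tx": 0, "ty": 0, "tz": 0.3, "yaw": 0, "grip": 0.8}, {"tx": 0, "ty": 0, "tz": 0, "yaw": 0, "grip": 0.8}]}}

```text
t: 27.25
eef_pos: [389.9, -151.2, 168.8]
eef_rot: [[-1.0, 0.019, 0.02], [0.019, 1.0, 0.006], [-0.02, 0.006, -1.0]]
force: [-0.9, 1.4, -2.8]
finger_gap: 39.2
```

```bash
python3 - <<'E'
from h import *
w=optics.camera_model("wrist")
i=optics.snapshot("wrist");cv2.imwrite("pics/w17.png",i)
to(394,-175,111)
print(proj(w,(394,-175,13)))
E
```

```text
t 27.3 p [ 390.2 -151.3  169.7] yaw(x-axis)deg 178.89 z [ 0.022  0.005 -1.   ] gap 39.7 F [-0.5  1.  -1.1] q [-0.44 -0.47  2.04  0.01  1.55 -1.99]
units [-0.05  -0.399  0.978]
[298.7 187.2]
```

View pics/w17.png

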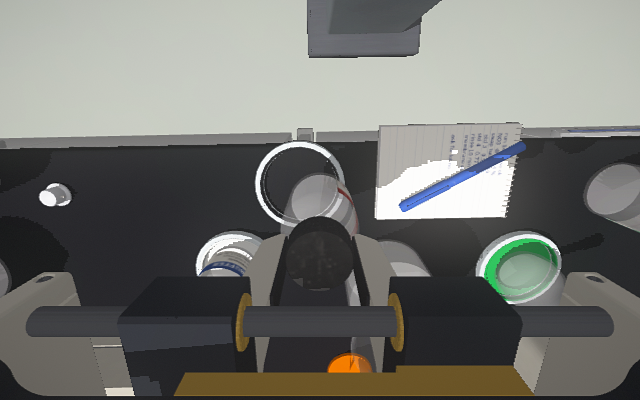

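Emit:
{"method": "send_rows", "body": {"motion": [{"tx": -0.02, "ty": -0.39, "tz": 0, "yaw": 0, "grip": 0.8}, {"tx": 0, "ty": 0, "tz": 0.3, "yaw": 0, "grip": 0.8}, {"tx": 0, "ty": 0, "tz": 0.3, "yaw": 0, "grip": 0.8}, {"tx": 0, "ty": 0, "tz": 0, "yaw": 0, "grip": 0.8}]}}

```text
t: 27.8
eef_pos: [393.2, -174.3, 135.9]
eef_rot: [[-1.0, 0.017, 0.026], [0.018, 1.0, 0.003], [-0.026, 0.004, -1.0]]
force: [-0.0, 0.1, -2.5]
finger_gap: 39.5
```

```bash
python3 - <<'E'
from h import *
w=optics.camera_model("wrist")
i=optics.snapshot("wrist");cv2.imwrite("pics/w18.png",i)
to(392,-174.5,111)
print(proj(w,(394,-174.5,13)))
E
```

```text
t 27.85 p [ 393.5 -174.5  136.7] yaw(x-axis)deg 179.0 z [ 0.027  0.003 -1.   ] gap 39.5 F [-1.1  1.  -1.9] q [-0.49 -0.43  2.07  0.02  1.48 -2.04]
units [ 0.037 -0.002  0.428]
[320.6 192.2]
```

View pics/w18.png

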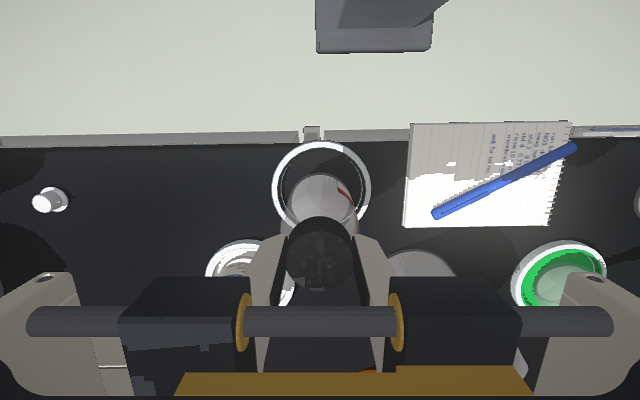

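Emit:
{"method": "send_rows", "body": {"motion": [{"tx": 0.05, "ty": 0, "tz": 0.2, "yaw": 0, "grip": 0.8}, {"tx": 0, "ty": 0, "tz": 0.15, "yaw": 0, "grip": 0.8}, {"tx": 0, "ty": 0, "tz": 0, "yaw": 0, "grip": 0.8}, {"tx": 0, "ty": 0, "tz": 0.05, "yaw": 0, "grip": 0.8}, {"tx": 0, "ty": 0, "tz": 0, "yaw": 0, "grip": 0.8}]}}

```text
t: 28.48
eef_pos: [391.3, -174.0, 111.9]
eef_rot: [[-0.999, 0.017, 0.028], [0.017, 1.0, 0.002], [-0.028, 0.003, -1.0]]
force: [-0.7, 0.3, -1.8]
finger_gap: 39.4
```

Emit:
{"method": "send_rows", "body": {"motion": [{"tx": 0, "ty": 0, "tz": 0.04, "yaw": 0, "grip": 0.8}, {"tx": 0, "ty": 0, "tz": 0, "yaw": 0, "grip": 0.8}]}}

```text
t: 28.72
eef_pos: [392.5, -174.4, 111.1]
eef_rot: [[-0.999, 0.017, 0.031], [0.017, 1.0, 0.001], [-0.031, 0.002, -1.0]]
force: [-0.5, 0.6, -1.6]
finger_gap: 39.5
```

Emit:
{"method": "send_rows", "body": {"motion": [{"tx": 0.02, "ty": 0, "tz": 0.08, "yaw": 0, "grip": 0.8}, {"tx": 0, "ty": 0, "tz": 0.02, "yaw": 0, "grip": 0.8}]}}

```text
t: 28.98
eef_pos: [394.4, -175.1, 109.5]
eef_rot: [[-0.999, 0.016, 0.04], [0.016, 1.0, -0.001], [-0.04, -0.001, -0.999]]
force: [-1.0, 0.4, -0.8]
finger_gap: 39.1
```

Emit:
{"method": "send_rows", "body": {"motion": [{"tx": 0, "ty": 0, "tz": 0, "yaw": 0, "grip": 0.5}, {"tx": 0, "ty": 0, "tz": 0, "yaw": 0, "grip": 0.4}, {"tx": 0, "ty": 0, "tz": 0, "yaw": 0, "grip": 0.3}, {"tx": 0, "ty": 0, "tz": 0, "yaw": 0, "grip": 0.3}]}}

```text
t: 29.48
eef_pos: [394.1, -175.1, 109.1]
eef_rot: [[-0.999, 0.017, 0.039], [0.017, 1.0, -0.001], [-0.039, -0.001, -0.999]]
force: [-0.6, -1.0, -0.0]
finger_gap: 64.6
```

```bash
python3 - <<'E'
from h import *
i=optics.snapshot("wrist");cv2.imwrite("pics/w19.png",i)
st()
E
```

```text
t 29.52 p [ 394.1 -175.1  109.1] yaw(x-axis)deg 179.05 z [ 0.039 -0.001 -0.999] gap 65.0 F [-0.6 -0.2 -0.8] q [-0.49 -0.42  2.11  0.02  1.42 -2.05]
```

View pics/w19.png

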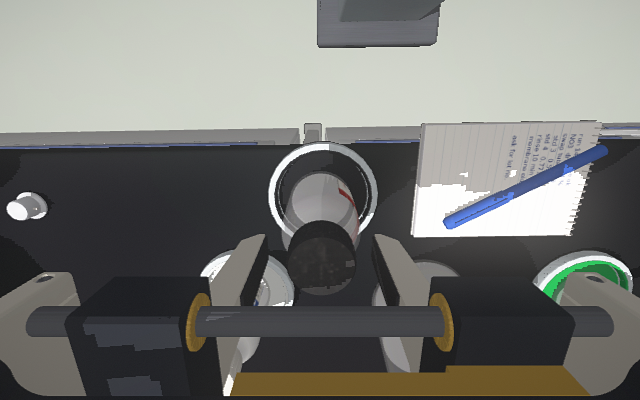

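Emit:
{"method": "send_rows", "body": {"motion": [{"tx": 0, "ty": 0, "tz": -0.4, "yaw": 0, "grip": 0.3}, {"tx": 0, "ty": 0, "tz": -0.8, "yaw": 0, "grip": 0.3}, {"tx": 0, "ty": 0, "tz": -0.8, "yaw": 0, "grip": 0.3}, {"tx": 0, "ty": 0.3, "tz": -0.3, "yaw": 0, "grip": 0.3}, {"tx": 0, "ty": 0.6, "tz": 0, "yaw": 0, "grip": 0.3}, {"tx": 0, "ty": 0.8, "tz": 0, "yaw": 0, "grip": 0.3}, {"tx": 0, "ty": 0.8, "tz": 0, "yaw": 0, "grip": 0.3}, {"tx": 0, "ty": 0.8, "tz": 0, "yaw": 0, "grip": 0.3}]}}

```text
t: 30.52
eef_pos: [391.3, 26.2, 251.1]
eef_rot: [[-0.999, 0.023, 0.039], [0.023, 1.0, -0.001], [-0.039, 0.0, -0.999]]
force: [1.3, 0.0, 0.4]
finger_gap: 65.0
```

```bash
python3 - <<'E'
from h import *
i=optics.snapshot("wrist");cv2.imwrite("pics/w20.png",i)
w=optics.camera_model("wrist")
to(408.5,185,180); print(proj(w,(408.5,185,131)))
E
```

```text
t 30.57 p [391.1  30.6 251.1] yaw(x-axis)deg 178.84 z [ 0.039  0.001 -0.999] gap 64.9 F [ 1.2  1.  -0. ] q [ 0.01 -0.56  1.97  0.    1.69 -1.54]
units [-0.192  2.576  1.199]
[476.2 204.5]
```

View pics/w20.png

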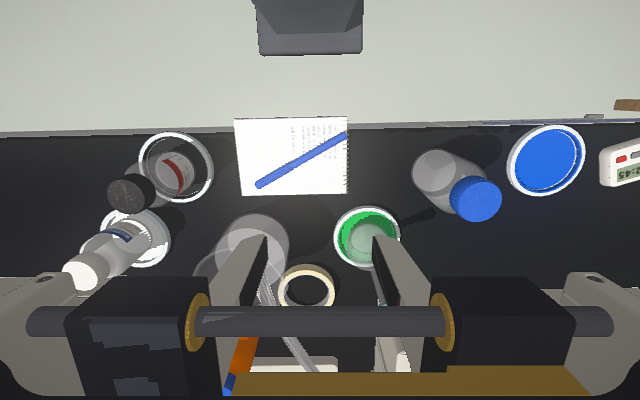

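Emit:
{"method": "send_rows", "body": {"motion": [{"tx": -0.06, "ty": 0.6, "tz": 0, "yaw": 0, "grip": 0.3}, {"tx": -0.06, "ty": 0.6, "tz": 0, "yaw": 0, "grip": 0.3}, {"tx": -0.06, "ty": 0.6, "tz": 0, "yaw": 0, "grip": 0.3}, {"tx": 0, "ty": 0.5, "tz": 0.2, "yaw": 0, "grip": 0.3}, {"tx": 0, "ty": 0.2, "tz": 0.5, "yaw": 0, "grip": 0.3}, {"tx": 0, "ty": 0, "tz": 0.3, "yaw": 0, "grip": 0.3}, {"tx": 0, "ty": 0, "tz": 0, "yaw": 0, "grip": 0.3}]}}

```text
t: 31.45
eef_pos: [406.8, 186.7, 190.5]
eef_rot: [[-0.999, 0.016, 0.039], [0.016, 1.0, 0.001], [-0.039, 0.002, -0.999]]
force: [0.1, 0.6, 1.1]
finger_gap: 64.8
```

```bash
python3 - <<'E'
from h import *
i=optics.snapshot("wrist");cv2.imwrite("pics/w21.png",i)
cv2.imwrite("pics/w21c.png",cv2.resize(i[140:300,210:430],None,fx=3.5,fy=3.5,interpolation=cv2.INTER_CUBIC))
w=optics.camera_model("wrist")
to(408.5,185,121); print(proj(w,(408.5,185,131)))
E
```

```text
t 31.5 p [407.1 186.8 191.4] yaw(x-axis)deg 179.07 z [ 0.041  0.002 -0.999] gap 65.1 F [ 0.2 -0.3  0.7] q [ 0.38 -0.41  1.97 -0.01  1.55 -1.17]
units [ 0.023 -0.032  1.173]
[319.1 216.1]
```

View pics/w21c.png

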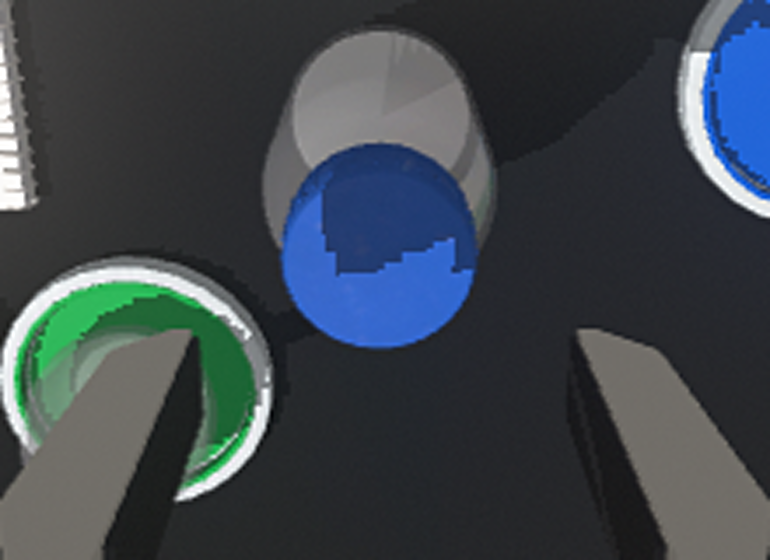

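Emit:
{"method": "send_rows", "body": {"motion": [{"tx": 0.04, "ty": -0.03, "tz": 0.4, "yaw": 0, "grip": 0.3}, {"tx": 0, "ty": 0, "tz": 0.4, "yaw": 0, "grip": 0.3}, {"tx": 0, "ty": 0, "tz": 0.15, "yaw": 0, "grip": 0.3}, {"tx": 0, "ty": 0, "tz": 0, "yaw": 0, "grip": 0.3}], "force": 30}}

```text
t: 32.0
eef_pos: [409.1, 183.5, 138.3]
eef_rot: [[-0.999, 0.019, 0.047], [0.02, 1.0, 0.004], [-0.047, 0.005, -0.999]]
force: [-0.5, 0.5, 0.3]
finger_gap: 65.3
```

```bash
python3 - <<'E'
from h import *
to(407,185,121.5)
E
```

```text
t 32.0 p [409.1 183.5 138.3] yaw(x-axis)deg 178.87 z [ 0.047  0.004 -0.999] gap 65.3 F [-0.5  0.5  0.3] q [ 0.37 -0.4   2.04 -0.01  1.45 -1.18]
units [0.049 0.022 0.277]
```

Emit:
{"method": "send_rows", "body": {"motion": [{"tx": 0.05, "ty": 0.02, "tz": 0.27, "yaw": 0, "grip": 0.3}, {"tx": 0, "ty": 0, "tz": 0, "yaw": 0, "grip": 0.3}]}}

```text
t: 32.25
eef_pos: [407.3, 184.9, 122.4]
eef_rot: [[-0.999, 0.02, 0.048], [0.02, 1.0, 0.004], [-0.048, 0.005, -0.999]]
force: [0.3, -0.4, -1.4]
finger_gap: 64.5
```

Emit:
{"method": "send_rows", "body": {"motion": [{"tx": 0, "ty": 0, "tz": 0, "yaw": 0, "grip": 0.5}, {"tx": 0, "ty": 0, "tz": 0, "yaw": 0, "grip": 0.8}, {"tx": 0, "ty": 0, "tz": 0, "yaw": 0, "grip": 0.8}, {"tx": 0, "ty": 0, "tz": 0, "yaw": 0, "grip": 0.8}, {"tx": 0, "ty": 0, "tz": 0, "yaw": 0, "grip": 0.8}, {"tx": 0, "ty": 0, "tz": 0, "yaw": 0, "grip": 0.8}]}}

```text
t: 33.0
eef_pos: [407.5, 185.2, 123.3]
eef_rot: [[-0.999, 0.02, 0.049], [0.02, 1.0, 0.005], [-0.049, 0.006, -0.999]]
force: [-0.7, 0.2, -1.2]
finger_gap: 43.5
```

Emit:
{"method": "send_rows", "body": {"motion": [{"tx": 0, "ty": 0, "tz": -0.3, "yaw": 0, "grip": 0.8}, {"tx": 0, "ty": 0, "tz": -0.5, "yaw": 0, "grip": 0.8}, {"tx": 0, "ty": 0.1, "tz": -0.3, "yaw": 0, "grip": 0.8}, {"tx": 0.03, "ty": 0.4, "tz": 0, "yaw": 0, "grip": 0.8}, {"tx": 0.03, "ty": 0.5, "tz": 0, "yaw": 0, "grip": 0.8}, {"tx": 0.03, "ty": 0.5, "tz": 0, "yaw": 0, "grip": 0.8}, {"tx": 0.03, "ty": 0.5, "tz": 0, "yaw": 0, "grip": 0.8}, {"tx": 0, "ty": 0.2, "tz": 0, "yaw": 0, "grip": 0.8}]}}

```text
t: 34.0
eef_pos: [399.4, 322.1, 197.9]
eef_rot: [[-0.998, 0.021, 0.052], [0.022, 1.0, 0.006], [-0.052, 0.008, -0.999]]
force: [0.5, -0.5, -2.2]
finger_gap: 42.9
```

```bash
python3 - <<'E'
from h import *
w=optics.camera_model("wrist")
i=optics.snapshot("wrist");cv2.imwrite("pics/w22.png",i)
to(395.5,333,128); print(proj(w,(395.5,333,13)))
E
```

```text
t 34.05 p [399.6 322.6 197.8] yaw(x-axis)deg 178.76 z [ 0.052  0.007 -0.999] gap 43.6 F [-1.5  0.1 -2.6] q [ 0.64 -0.26  1.85 -0.03  1.51 -0.9 ]
units [0.132 0.163 1.159]
[328.9 168.3]
```

View pics/w22.png

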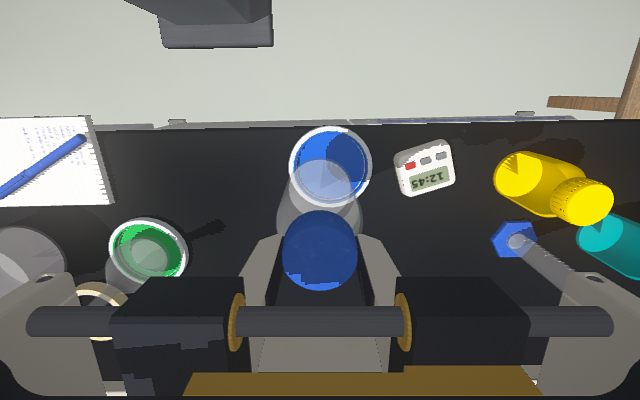

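Emit:
{"method": "send_rows", "body": {"motion": [{"tx": 0.06, "ty": 0.17, "tz": 0, "yaw": 0, "grip": 0.8}, {"tx": 0.04, "ty": 0, "tz": 0.3, "yaw": 0, "grip": 0.8}, {"tx": 0.03, "ty": 0, "tz": 0.4, "yaw": 0, "grip": 0.8}, {"tx": 0, "ty": 0, "tz": 0, "yaw": 0, "grip": 0.8}]}}

```text
t: 34.55
eef_pos: [393.6, 331.9, 152.4]
eef_rot: [[-0.998, 0.022, 0.052], [0.023, 1.0, 0.006], [-0.052, 0.007, -0.999]]
force: [-0.1, 0.3, -1.0]
finger_gap: 43.6
```

```bash
python3 - <<'E'
from h import *
w=optics.camera_model("wrist")
i=optics.snapshot("wrist");cv2.imwrite("pics/w23.png",i)
to(395.5,333.5,128); print(proj(w,(395.5,333.5,13)))
E
```

```text
t 34.6 p [394.  332.1 153.8] yaw(x-axis)deg 178.69 z [ 0.053  0.006 -0.999] gap 43.3 F [ 0.3  0.2 -1.8] q [ 0.67 -0.24  1.9  -0.03  1.44 -0.88]
units [-0.001  0.02   0.43 ]
[321.8 185.1]
```

View pics/w23.png

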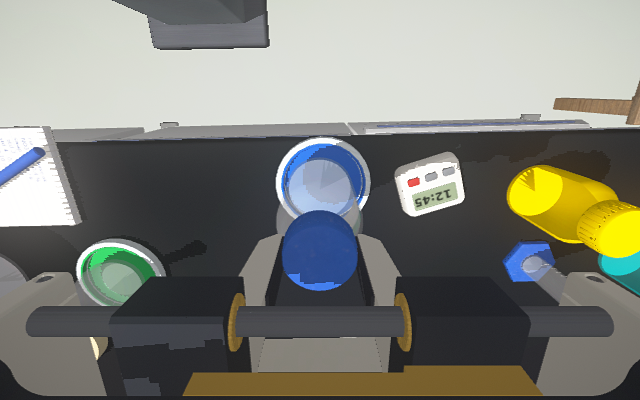

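Holder centre (323,184) matches the prediction, and the bottle base at (319,188) is inside the ring. Lowering.

Emit:
{"method": "send_rows", "body": {"motion": [{"tx": 0.02, "ty": 0.02, "tz": 0.2, "yaw": 0, "grip": 0.8}, {"tx": 0, "ty": 0, "tz": 0.15, "yaw": 0, "grip": 0.8}, {"tx": 0, "ty": 0, "tz": 0, "yaw": 0, "grip": 0.8}, {"tx": 0, "ty": 0, "tz": 0.05, "yaw": 0, "grip": 0.8}, {"tx": 0, "ty": 0, "tz": 0, "yaw": 0, "grip": 0.8}]}}

```text
t: 35.22
eef_pos: [394.8, 333.5, 129.8]
eef_rot: [[-0.998, 0.023, 0.055], [0.024, 1.0, 0.008], [-0.054, 0.009, -0.998]]
force: [0.1, -0.3, -1.4]
finger_gap: 43.3
```

Emit:
{"method": "send_rows", "body": {"motion": [{"tx": 0.02, "ty": 0, "tz": 0.08, "yaw": 0, "grip": 0.8}, {"tx": 0, "ty": 0, "tz": 0.02, "yaw": 0, "grip": 0.8}]}}

```text
t: 35.48
eef_pos: [396.0, 335.1, 127.9]
eef_rot: [[-0.998, 0.023, 0.061], [0.024, 1.0, 0.012], [-0.061, 0.014, -0.998]]
force: [-0.8, -0.3, -1.2]
finger_gap: 43.6
```

Emit:
{"method": "send_rows", "body": {"motion": [{"tx": 0.02, "ty": -0.01, "tz": 0.05, "yaw": 0, "grip": 0.8}, {"tx": 0, "ty": 0, "tz": 0, "yaw": 0, "grip": 0.8}]}}

```text
t: 35.72
eef_pos: [396.5, 335.5, 128.5]
eef_rot: [[-0.998, 0.023, 0.067], [0.024, 1.0, 0.016], [-0.066, 0.017, -0.998]]
force: [-0.3, 0.2, -2.0]
finger_gap: 43.3
```

Emit:
{"method": "send_rows", "body": {"motion": [{"tx": 0, "ty": 0, "tz": 0.12, "yaw": 0, "grip": 0.8}]}}

```text
t: 35.85
eef_pos: [399.0, 336.6, 125.6]
eef_rot: [[-0.997, 0.023, 0.073], [0.024, 1.0, 0.019], [-0.073, 0.021, -0.997]]
force: [-4.4, -10.4, 44.3]
finger_gap: 43.7
```

Firm contact (44 N, well under the limit). Releasing.

Emit:
{"method": "send_rows", "body": {"motion": [{"tx": 0, "ty": 0, "tz": -0.04, "yaw": 0, "grip": 0.8}, {"tx": 0, "ty": 0, "tz": 0, "yaw": 0, "grip": 0.5}, {"tx": 0, "ty": 0, "tz": 0, "yaw": 0, "grip": 0.4}, {"tx": 0, "ty": 0, "tz": 0, "yaw": 0, "grip": 0.3}, {"tx": 0, "ty": 0, "tz": 0, "yaw": 0, "grip": 0.3}]}}

```text
t: 36.48
eef_pos: [398.7, 336.6, 127.5]
eef_rot: [[-0.997, 0.023, 0.073], [0.024, 1.0, 0.019], [-0.072, 0.021, -0.997]]
force: [0.1, 0.5, -0.8]
finger_gap: 64.9
```

```bash
python3 - <<'E'
from h import *
i=optics.snapshot("wrist");cv2.imwrite("pics/w24.png",i); st()
E
```

```text
t 36.52 p [398.8 336.7 127.5] yaw(x-axis)deg 178.61 z [ 0.073  0.019 -0.997] gap 64.9 F [ 0.4 -0.3 -0.5] q [ 0.67 -0.22  1.93 -0.03  1.37 -0.87]
```

View pics/w24.png

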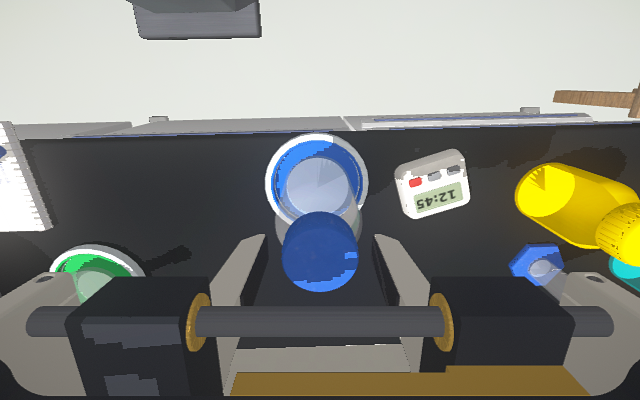

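Emit:
{"method": "send_rows", "body": {"motion": [{"tx": 0, "ty": 0.01, "tz": -0.4, "yaw": 0, "grip": 0.3}, {"tx": 0, "ty": 0.01, "tz": -0.7, "yaw": 0, "grip": 0.3}, {"tx": 0, "ty": 0, "tz": -0.8, "yaw": 0, "grip": 0.3}, {"tx": 0, "ty": 0, "tz": -0.6, "yaw": 0, "grip": 0.3}, {"tx": 0, "ty": 0, "tz": 0, "yaw": 0, "grip": 0.3}]}}

```text
t: 37.15
eef_pos: [387.1, 334.6, 280.6]
eef_rot: [[-0.997, 0.023, 0.071], [0.024, 1.0, 0.018], [-0.071, 0.02, -0.997]]
force: [-0.0, 0.4, 0.1]
finger_gap: 65.0
```

```bash
python3 - <<'E'
from h import *
st()
i=optics.snapshot("wrist");cv2.imwrite("pics/w25.png",i)
s=optics.snapshot("scene"); cv2.imwrite("pics/s25.png",s)
cv2.imwrite("pics/s25c.png",cv2.resize(s[150:340,250:430],None,fx=3.1,fy=3.1,interpolation=cv2.INTER_CUBIC))
t=optics.snapshot("top"); cv2.imwrite("pics/t25.png",cv2.resize(t[140:250,220:500],None,fx=2.8,fy=2.8,interpolation=cv2.INTER_CUBIC))
E
```

```text
t 37.15 p [387.1 334.6 280.6] yaw(x-axis)deg 178.61 z [ 0.071  0.018 -0.997] gap 65.0 F [-0.   0.4  0.1] q [ 0.68 -0.3   1.74 -0.03  1.63 -0.87]
```

View pics/w25.png

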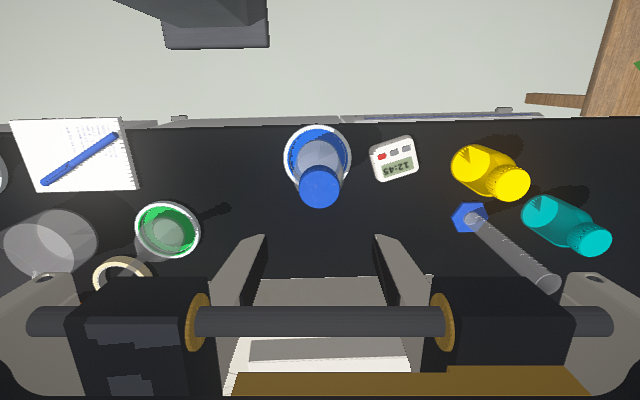

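View pics/s25c.png

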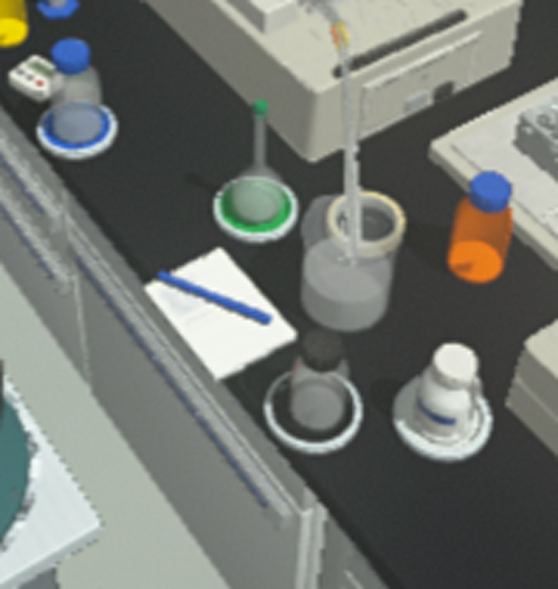

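View pics/t25.png

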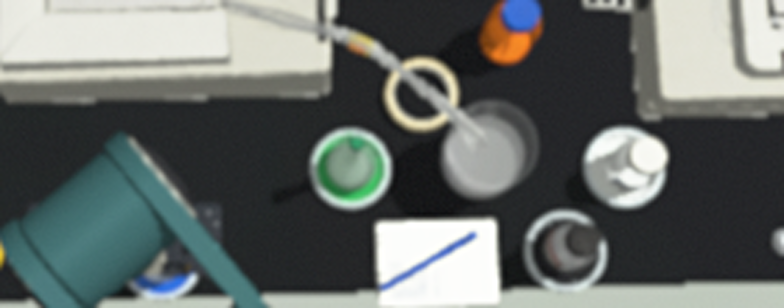

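The scene and top pictures show all four standing inside their own rings, with the beaker and tube where they were. The gripper is well above everything, so I'm handing in.

```bash
python3 -c "
from workcell import job
print(job.sign_off())"
```

```text
the job is handed in; nothing more can be done
None
```

The three bottles and the flask are each standing in the holder that matches their cap or stopper colour. I handed the job in at about 37 s of the 128 s allowed; the sign-off gave no verdict.

- **Last checks:** In the final scene, top and wrist pictures, all four stand upright well inside their rings. The waste beaker with its tube looks unmoved, and so do the turquoise, yellow and orange look-alikes. The gripper is open and about 150 mm above the blue bottle, touching nothing.
- **Regripped once:** My first grips on the white bottle were off, too high and then too low on the shoulder. I set it back down and gripped it by the cap before carrying it.
- **Hard contact:** Setting the blue bottle down, the wrist force reached 44 N for a moment. That is under the 120 N wrist limit; the 40 N limit on the arm or gripper body pressing on something was not measured separately.
- **Not confirmed:** The tool tilted about 2° when I released the black bottle and about 4° at the blue one. The contact force for the black bottle never read clearly. That both rest flat on the holder floor is judged from the pictures only.

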